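# Set lacquered boxes to dry and cap the markers

## Robot

A 7-joint arm with a two-finger parallel gripper is mounted at the origin on the work surface. World frame = base frame: x ahead of the robot, y to its left, z up, the work surface at z = 0. Lengths are in m, angles in rad, forces in N, time in s.
With the tool pointing down it reaches from about 0.4 to 0.9 m from the base axis. Payload 5.5 kg.
Tool frame: the origin (TCP) lies between the finger pads; the fingertips stand 22 mm ahead of it and the grasp point (between the pads) lies 3 mm ahead of it (bot.finger_overhang is the distance from the TCP to the fingertips, in m); z points along the fingers, y is the direction in which the jaws open and shut (so a half turn about z gives the same grasp; the last joint's range is limited). The gripper opens to 92 mm and grips with 3 to 60 N. Pads are 19 mm wide; open, the fingers measure 130 mm over their backs; the gripper's body (75 mm by 190 mm) begins 47 mm behind the grasp point.
Start: joints at [1.452, 0.501, -0.427, 1.55, 0.221, 1.138, -0.21], TCP at [0.242, -0.603, 0.249] pointing down, gripper open.
Joint ranges: [-2.88, 2.88], [-0.31, 2.03], [-1.54, 1.56], [0.2, 2.42], [-1.41, 4.55], [0.19, 2.02], [-2.57, 2.57]. Speed limits (rad/s): [2.57, 2.57, 3.14, 3.14, 3.14, 3.14, 3.14].

## Interface

Orientations are given as a 3x3 rotation matrix whose columns are the frame's x, y, z axes.
In Python, from plant import bot gives the robot as it stands.
- The arm moves only by the tool arm_command, never from a script. Its argument "series" is a list of rows, each an object of numbers: "tx", "ty", "tz": the shift along the world's x, y, z in cm; "rx", "ry", "rz": the turn, a rotation vector about the world's x, y, z in degrees. A call has exactly 8 rows; each row is the pose to reach, as a shift and turn from the pose measured when the call began; what a row does not reach only later rows make up. A row lasts 1/12 s, in which the tool goes at most 41.7 mm and 7.16 degrees, less where a joint would pass 70% of its speed; a pose out of reach is approached as far as the arm can. A call with a gripper value outside its range is refused whole. "claw" is the closure, from 0 (fully open) to 1 (shut), set as the call begins (left out, the last holds). The fingers move at their own pace and stop on an object; the grip force is fixed at half the most. Time passes only in rows, so rows that repeat a pose let the fingers close, or fill a call up. It gives the time, the measured TCP pose, the force and the opening at its end, in the units of the state.
- bot.read_state(): the state, without advancing time (a new reading comes with each control period).
- bot.snapshot(name): name is "side" or "top"; returns a dict with "image" (420x560x3 uint8, red, green, blue), "fovy" (degrees; the focal length in pixels is half the picture's height over the tangent of half this angle, whatever the lens; pixels are square), "cx", "cy" (the principal point, pixels), "T" (4x4, takes a point from camera to world coordinates). Camera axes: x right, y down, z forward; pixel columns grow to the right and rows downward; lengths in m; the calibration is good to about 2 mm. A picture is of the moment at which its call begins. There is no depth.
- bot.finish_job(): hands the job in, once; it reports no verdict.
Trained networks look in a picture, given as the dict that the camera call returned (one of the last four; its "shot" number tells which), for a name from the list of things; names that differ only in an ending like _2 or _b are one class to them, and where a whole thing is asked for, a point or a joint stands for the part that bears it (a point fixed in the world has none). Each returns a list of dicts, best first, with "confidence" (0 to 1); they miss things now and then, are a little off and sometimes report something else, mostly with a low value. They report only what shows in the picture. A call takes as long as a camera call.
- bot.silhouettes(name, picture): "pixels" (420x560 bool, what is visible of it) and "rect" ([centre column, centre row, width, height] in pixels, round what is visible of it).
- bot.place_of(name, picture): "pixel" ([row, column] in pixels: a listed point, or the origin of a listed thing).
The state is a dict: "t": time; "qpos": joint angles; "dq": joint speeds; "joint_torque": joint torques, N m; "tcp_pos": TCP position; "orientation": TCP orientation; "contact_force": force on the tool from outside, world axes, zero at the start; "moment": the same for the moment, N m; "width": finger opening in m.
Only numpy, scipy, OpenCV 4.12 (cv2) and the standard library are available. Lean on these libraries where they do the work, as an engineer would, in place of code of your own. Each camera call takes 0.05 s, during which the arm holds its last target.

## Task

Finish up at the lacquering bench: first clear the tools lying on the grey drying mat into the open wooden tray. Then push every wet black box, flat along the bench without lifting or tipping it, onto the mat so that each sits centred, within 2 cm, on a pale spot of its own (any spot), and press the cap of every marker in the rack fully home. Leave the other things on the bench where they are; should a tool or box get knocked out of place, put it right.

Things in the scene. Friction and masses are not known exactly. Their poses are not given: they have to be found in the camera images.
- spot1 (a point): Centre of the 110 mm square drying spot at the drying mat's -y end, on the bench surface. The thin grey drying mat (150 x 460 mm, long roughly along y) lies flat and fixed, with three pale cork-coloured spots in a row 150 mm apart; things slide over it as over the bench.
- spot2 (a point): Centre of the 110 mm square drying spot in the middle of the mat, on the bench surface. The thin grey drying mat (150 x 460 mm, long roughly along y) lies flat and fixed, with three pale cork-coloured spots in a row 150 mm apart; things slide over it as over the bench.
- spot3 (a point): Centre of the 110 mm square drying spot at the drying mat's +y end, on the bench surface. The thin grey drying mat (150 x 460 mm, long roughly along y) lies flat and fixed, with three pale cork-coloured spots in a row 150 mm apart; things slide over it as over the bench.
- box1: Freshly lacquered black box (all boxes alike, 2 or 3 present, 0.25 to 0.5 kg): a square base 96 x 96 mm, 22 mm high, with a 76 x 76 mm block centred on it, 58 mm high in all. Slides flat on the bench. Origin at the centre of the underside; z up, x and y square to its sides.
- box2: Freshly lacquered black box (all boxes alike, 2 or 3 present, 0.25 to 0.5 kg): a square base 96 x 96 mm, 22 mm high, with a 76 x 76 mm block centred on it, 58 mm high in all. Slides flat on the bench. Origin at the centre of the underside; z up, x and y square to its sides.
- box3: Freshly lacquered black box (all boxes alike, 2 or 3 present, 0.25 to 0.5 kg): a square base 96 x 96 mm, 22 mm high, with a 76 x 76 mm block centred on it, 58 mm high in all. Slides flat on the bench. Origin at the centre of the underside; z up, x and y square to its sides.
- mallet: Wooden mallet lying down, 165 mm long along its x: head 50 (x) x 66 (y) x 44 mm (z) spanning x = +30 to +80 mm, round handle 24 mm across spanning x = -85 to +30 mm with its axis 22 mm up. 0.22 kg. Origin on the underside, below the handle's axis; the centre of mass is about 30 mm towards the head from it, so grip the handle across y some 8 mm towards the head from the origin. May be absent.
- pliers: Steel pliers lying flat, closed, about 173 mm long along its x, jaws (22 mm wide, 14 mm high) at +x, two dark rubber handles together about 34 to 46 mm across y and 16 mm high, spanning x = -85 to +25 mm. 0.2 kg. Origin on the underside, under the middle line; good to grip across the handles here (about 35 mm wide), near the centre of mass. May be absent.
- bar: Hardwood smoothing bar lying flat, 150 (x) x 36 (y) x 20 mm (z) with rounded edges, with two shallow dark lines round it. 0.12 kg. Origin at the centre of the underside; grip it across y at the middle. May be absent.
- tray: Open wooden tool tray, fixed, empty at first: 260 (x) x 230 (y) x 35 mm high outside, walls and floor 5 mm. Origin at the centre of its underside, on the bench.
- cap1 (a joint): How far this marker's cap stands up from fully home, in m: 0 = home on the shoulder, up to 0.026. A stiff push fit: it stays where it is left and takes about 5 N plus a little to move down, then stops hard.
- cap1_top (a point): Centre of the flat top of this marker's black cap (32 mm across, 50 mm tall). Four markers stand upright, fixed, 50 mm apart in a row on a wooden rack block 200 x 70 x 30 mm high. With the cap home the top is 165 mm above the bench; a raised cap shows a thin white neck between it and the 32 mm aluminium barrel.
- cap2 (a joint): How far this marker's cap stands up from fully home, in m: 0 = home on the shoulder, up to 0.026. A stiff push fit: it stays where it is left and takes about 5 N plus a little to move down, then stops hard.
- cap2_top (a point): Centre of the flat top of this marker's black cap (32 mm across, 50 mm tall). Four markers stand upright, fixed, 50 mm apart in a row on a wooden rack block 200 x 70 x 30 mm high. With the cap home the top is 165 mm above the bench; a raised cap shows a thin white neck between it and the 32 mm aluminium barrel.
- cap3 (a joint): How far this marker's cap stands up from fully home, in m: 0 = home on the shoulder, up to 0.026. A stiff push fit: it stays where it is left and takes about 5 N plus a little to move down, then stops hard.
- cap3_top (a point): Centre of the flat top of this marker's black cap (32 mm across, 50 mm tall). Four markers stand upright, fixed, 50 mm apart in a row on a wooden rack block 200 x 70 x 30 mm high. With the cap home the top is 165 mm above the bench; a raised cap shows a thin white neck between it and the 32 mm aluminium barrel.
- cap4 (a joint): How far this marker's cap stands up from fully home, in m: 0 = home on the shoulder, up to 0.026. A stiff push fit: it stays where it is left and takes about 5 N plus a little to move down, then stops hard.
- cap4_top (a point): Centre of the flat top of this marker's black cap (32 mm across, 50 mm tall). Four markers stand upright, fixed, 50 mm apart in a row on a wooden rack block 200 x 70 x 30 mm high. With the cap home the top is 165 mm above the bench; a raised cap shows a thin white neck between it and the 32 mm aluminium barrel.
- jar: Bystander, loose, to be left alone: brown glass jar, 64 mm across, 75 mm high. Origin at the centre of the underside.
- glue: Bystander, loose, to be left alone: white glue bottle, 52 mm across, 130 mm high. Origin at the centre of the underside.
- spool: Bystander, loose, to be left alone: wooden spool, 56 mm across, 70 mm high. Origin at the centre of the underside.
- sander: Bystander, loose, to be left alone: cork sanding block, 90 x 50 x 30 mm. Origin at the centre of the underside.
- wax: Bystander, loose, to be left alone: yellow wax block, 70 x 50 x 25 mm. Origin at the centre of the underside.
- tin: Bystander, loose, to be left alone: low metal tin, 60 mm across, 50 mm high. Origin at the centre of the underside.

How it is judged:
On the way:
1. the tools that lay on the drying mat are lying in the tray (x of mallet in the frame of tray between -0.12 and 0.12 m and y of mallet in the frame of tray between -0.11 and 0.11 m and z of each of mallet, pliers, bar in the frame of tray below 0.055 m and linear speed of each of mallet, pliers, bar below 0.03 m/s and x of pliers in the frame of tray between -0.12 and 0.12 m and y of pliers in the frame of tray between -0.11 and 0.11 m and x of bar in the frame of tray between -0.12 and 0.12 m and y of bar in the frame of tray between -0.11 and 0.11 m), for 0.2 s.
At the end, for the whole second after the job is handed in: Each tool: origin inside the tray's walls and under 55 mm above its underside, at rest. Each box: on the bench, at rest, centre within 20 mm of a spot's centre, one box a spot (centres over 100 mm apart). Each marker's cap within 3 mm of home (all of step 1 and (horizontal distance between box1 and spot1 below 0.02 m or horizontal distance between box1 and spot2 below 0.02 m or horizontal distance between box1 and spot3 below 0.02 m) and height (world z) of each of box1, box2, box3 below 0.01 m and linear speed of each of box1, box2, box3 below 0.02 m/s and (horizontal distance between box2 and spot1 below 0.02 m or horizontal distance between box2 and spot2 below 0.02 m or horizontal distance between box2 and spot3 below 0.02 m) and (horizontal distance between box3 and spot1 below 0.02 m or horizontal distance between box3 and spot2 below 0.02 m or horizontal distance between box3 and spot3 below 0.02 m) and horizontal distance between box1 and box2 above 0.1 m and horizontal distance between each of box2, box1 and box3 above 0.1 m and value of joint each of cap1, cap2, cap3, cap4 below 0.003 m); the robot touches nothing.
It fails at once if a box is lifted more than 30 mm off the bench (height (world z) of any of box1, box2, box3 above 0.03 m).
It fails at once if a box is tipped by more than 0.5 rad (angle between any of box1, box2, box3's own z axis and vertical above 0.5 rad).
It fails at once if a bystander is moved more than 40 mm (distance of any of jar, glue, spool, sander, wax, tin from where it was at the start of the episode above 0.04 m).
Of box1, box2, box3 only 2 to 3 are there at a start; the rules pass over those that are not, and their reading is None.
Of mallet, pliers, bar only 2 to 3 are there at a start; the rules pass over those that are not, and their reading is None.
At some moment in a run one of box1, box2, box3, mallet, pliers, bar may be knocked a few centimetres aside while the robot is not near it.
Once in a run the grip may slacken for a moment while it holds something.
It also fails if it takes over 210 s, if anything falls off the work surface, if the arm or the gripper's body presses on something with over 40 N, if the wrist force passes 120 N, or if a joint passes its speed limit or range.

## Working session

There is one attempt and no reset: what is moved stays moved. The work goes in short steps, Python scripts to look and compute and a tool call to move; the robot and the scene stay as the last step left them, time stands still between calls to the robot, and variables do not carry over. Pictures are saved under pics/ and viewed, and the job is handed in when it is done.

Besides the shell and the picture viewer there is one more tool, called after "Call:" as name(argument=value, ...), one argument or row to a line, values as JSON. arm_command: Moves the arm, as the interface text tells. Its arguments: {"type":"object","properties":{"series":{"type":"array"},"claw":{"type":"number"}},"required":["series"]}

```bash
ls; mkdir -p pics; python3 - <<'E'
from plant import bot
import cv2
s=bot.read_state(); print(s)
for n in ("side","top"):
    p=bot.snapshot(n); cv2.imwrite(f"pics/{n}0.png",p["image"][:,:,::-1]); print(n,p["fovy"],p["cx"],p["cy"],p["T"],p["shot"], p.keys())
E
```

```text
pics
{'t': 0.0, 'qpos': array([ 1.452184  ,  0.50183356, -0.42680054,  1.55149765,  0.22081794,
        1.13830269, -0.21033034]), 'dq': array([ 0.0006273 , -0.00118386,  0.00064679,  0.0003184 , -0.00057021,
       -0.00084421,  0.00036048]), 'joint_torque': array([-2.09863456e-04, -5.66599417e+01, -5.81624642e+00, -2.79120576e+01,
       -6.87079271e-02,  3.09298304e-02,  1.74650827e-04]), 'tcp_pos': array([ 0.24189544, -0.6025756 ,  0.24766828]), 'orientation': array([[ 9.27972371e-01,  3.72648353e-01, -6.95463593e-04],
       [ 3.72648999e-01, -9.27970524e-01,  1.85204536e-03],
       [ 4.47919363e-05, -1.97781073e-03, -9.99998043e-01]]), 'contact_force': array([-0.34933015, -0.35359357,  0.31104168]), 'moment': array([ 0.00317485, -0.00631501, -0.04010227]), 'width': 0.09155401395714255}
side 47.68388106683264 276.0855487082114 210.27236220451596 [[-0.98926173 -0.11296227  0.09274024  0.45520623]
 [-0.14612058  0.7506837  -0.64430021  0.77969717]
 [ 0.00316302 -0.6509328  -0.75912877  0.98709929]
 [ 0.          0.          0.          1.        ]] 1 dict_keys(['image', 'fovy', 'cx', 'cy', 'T', 'shot'])
top 44.44722139188184 272.91665275146187 210.07070965424128 [[ 1.71702173e-03 -9.87463980e-01  1.57835170e-01  3.53001446e-01]
 [-9.99970658e-01 -5.17125756e-04  7.64296253e-03  1.79903549e-02]
 [-7.46552956e-03 -1.57843662e-01 -9.87435894e-01  1.29366692e+00]
 [ 0.00000000e+00  0.00000000e+00  0.00000000e+00  1.00000000e+00]] 2 dict_keys(['image', 'fovy', 'cx', 'cy', 'T', 'shot'])
```

View pics/side0.png

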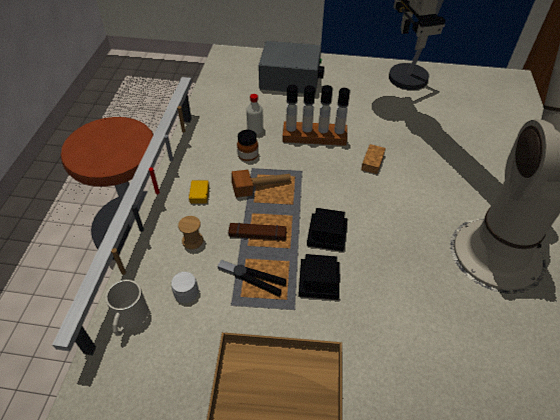

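View pics/top0.png

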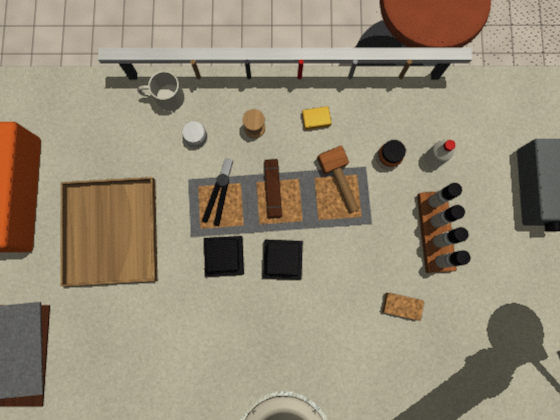

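The side view shows three tools on the mat: pliers (255,275), bar (258,231) and mallet (262,182). Two black boxes are at (327,229) and (320,276), the tray at (278,375), and the marker rack at (315,130). The top view agrees, with the boxes on the robot side of the mat.

```bash
cat > h.py <<'E'
from plant import bot
import numpy as np, cv2
def K(p):
    H=p["image"].shape[0]; f=H/2/np.tan(np.radians(p["fovy"])/2); return f,p["cx"],p["cy"]
def ray(p,rc):
    f,cx,cy=K(p); d=np.array([(rc[1]-cx)/f,(rc[0]-cy)/f,1.]); T=np.array(p["T"]); return T[:3,3],T[:3,:3]@d
def plane(p,rc,z):
    o,d=ray(p,rc); return o+d*(z-o[2])/d[2]
def tri(p,a,q,b):
    o1,d1=ray(p,a);o2,d2=ray(q,b); d1=d1/np.linalg.norm(d1); d2=d2/np.linalg.norm(d2)
    A=np.stack([d1,-d2],1); s=np.linalg.lstsq(A,o2-o1,rcond=None)[0]
    x,y=o1+s[0]*d1,o2+s[1]*d2; return (x+y)/2,np.linalg.norm(x-y)
def proj(p,X):
    f,cx,cy=K(p); T=np.array(p["T"]); c=T[:3,:3].T@(np.asarray(X)-T[:3,3]); return np.array([cy+f*c[1]/c[2],cx+f*c[0]/c[2]])
def save(p,n,crop=None,k=1):
    im=p["image"][:,:,::-1]
    if crop: r0,r1,c0,c1=crop; im=im[r0:r1,c0:c1]
    if k!=1: im=cv2.resize(im,None,fx=k,fy=k,interpolation=cv2.INTER_CUBIC)
    cv2.imwrite("pics/"+n,im)
np.set_printoptions(precision=4,suppress=True)
E
python3 - <<'E'
from h import *
a=bot.snapshot("side");b=bot.snapshot("top")
save(b,"top1.png",(80,330,180,480),2.6)
save(a,"side1.png",(70,310,160,400),2.4)
for n in "spot1 spot2 spot3 box1 mallet pliers bar tray cap1_top cap2_top cap3_top cap4_top jar glue spool sander wax tin".split():
    A=bot.place_of(n,a);B=bot.place_of(n,b)
    print(n)
    for x in A[:3]: print("   s %.2f"%x["confidence"],np.array(x["pixel"]),plane(a,x["pixel"],0 if 'cap' not in n else .165)[:2])
    for x in B[:3]: print("   t %.2f"%x["confidence"],np.array(x["pixel"]),plane(b,x["pixel"],0 if 'cap' not in n else .165)[:2])
    if len(A)and len(B): print("   tri",*tri(a,A[0]["pixel"],b,B[0]["pixel"]))
print(bot.read_state()["t"])
E
```

```text
spot1
   s 0.88 [189. 275.] [ 0.5905 -0.1365]
   s 0.87 [281.4 265.5] [0.568  0.1705]
   s 0.65 [231.5 271.4] [0.5772 0.0166]
   t 0.84 [203.  279.9] [0.5781 0.0102]
   t 0.67 [202.5 219.8] [0.5793 0.1639]
   t 0.62 [196.4 339.4] [ 0.5953 -0.142 ]
   tri [0.5599 0.0108 0.1568] 0.01800681791682643
spot2
   s 0.88 [189. 275.] [ 0.5905 -0.1365]
   s 0.87 [281.4 265.5] [0.568  0.1705]
   s 0.65 [231.5 271.4] [0.5772 0.0166]
   t 0.84 [203.  279.9] [0.5781 0.0102]
   t 0.67 [202.5 219.8] [0.5793 0.1639]
   t 0.62 [196.4 339.4] [ 0.5953 -0.142 ]
   tri [0.5599 0.0108 0.1568] 0.01800681791682643
spot3
   s 0.88 [189. 275.] [ 0.5905 -0.1365]
   s 0.87 [281.4 265.5] [0.568  0.1705]
   s 0.65 [231.5 271.4] [0.5772 0.0166]
   t 0.84 [203.  279.9] [0.5781 0.0102]
   t 0.67 [202.5 219.8] [0.5793 0.1639]
   t 0.62 [196.4 339.4] [ 0.5953 -0.142 ]
   tri [0.5599 0.0108 0.1568] 0.01800681791682643
box1
   s 0.93 [278.2 318.5] [0.4416 0.1424]
   s 0.62 [235.5 326.5] [0.4325 0.0083]
   t 0.84 [258.7 221.1] [0.436 0.158]
   t 0.73 [259.6 282. ] [0.4339 0.005 ]
   tri [0.4383 0.1555 0.0196] 0.00724134600
[... 1743 characters left out ...]
46286776393
spool
   s 0.95 [236.2 192.2] [0.7795 0.0628]
   s 0.61 [ 88.9 328.7] [ 0.4753 -0.64  ]
   t 0.57 [128.  254.9] [0.7772 0.0755]
   t 0.25 [258.8 281.9] [0.4359 0.0052]
   tri [0.773  0.0748 0.0162] 0.0021116918538456562
sander
   s 0.95 [163.9 372.2] [ 0.3184 -0.2815]
   t 0.89 [308.4 397. ] [ 0.3141 -0.2788]
   t 0.55 [191.6 217.8] [0.6077 0.1695]
   tri [ 0.3164 -0.2785  0.0025] 0.004598204308946602
wax
   s 0.59 [196.8 198.7] [ 0.7975 -0.075 ]
   t 0.77 [122.1 315.6] [ 0.7932 -0.0834]
   tri [ 0.7993 -0.0843 -0.0114] 0.0042053937321692965
tin
   s 0.57 [291.8 186.3] [0.75  0.227]
   t 0.95 [136.8 198.9] [0.7534 0.2216]
   tri [ 0.7539  0.2227 -0.0072] 0.0033348290631841763
2.0
```

View pics/top1.png

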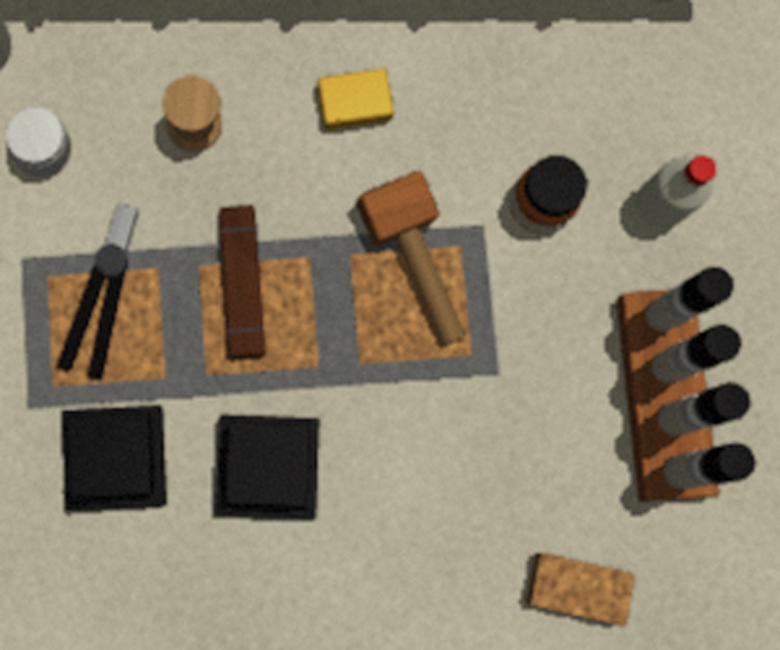

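View pics/side1.png

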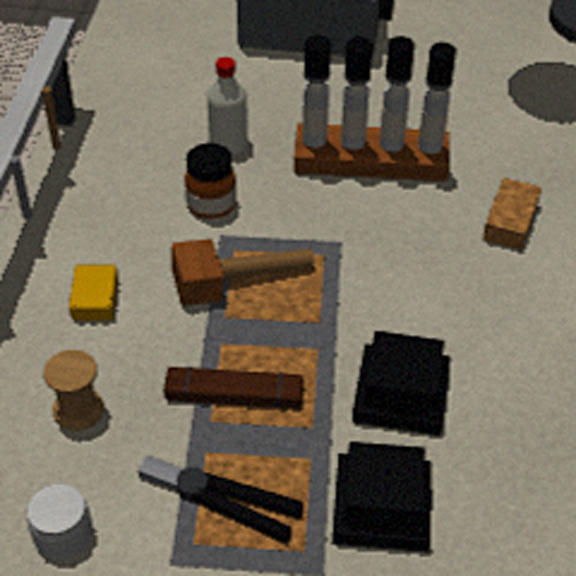

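The top crop gives clean outlines of the mat (corners around (188,179) and (371,224) in full-image pixels) and of the tools. All four caps look close to home or slightly raised, so I'll press them all. Next I'll get the poses.

```bash
cat > meas.py <<'E'
from h import *
a=bot.snapshot("side");b=bot.snapshot("top")
T=lambda c,r:(80+r/2.6,180+c/2.6)
S=lambda c,r:(70+r/2.4,160+c/2.4)
print("mat"); M=[]
for c in [(22,258),(485,227),(497,374),(28,407)]: M.append(plane(b,T(*c),0)[:2]); print(M[-1])
M=np.array(M); print("c",M.mean(0), "sides",[np.linalg.norm(M[i]-M[i-1]) for i in range(4)])
u=(M[0]+M[3]-M[1]-M[2]); u/=np.linalg.norm(u); print("u",u)
for k in(-1,0,1): print("spot",2+k,M.mean(0)+.15*k*u)
def two(n,t,s):
    print(n,*tri(b,T(*t),a,S(*s)))
two("mal end",(452,340),(313,259));two("mal junc",(407,235),(222,268))
two("bar +x",(237,208),(168,384));two("bar -x",(246,355),(300,390))
two("pl tip",(124,207),(143,468));two("pl e1",(66,368),(289,533));two("pl e2",(96,376),(300,508))
for n in("mallet","pliers","bar"):
    for p,z in((a,.012),(b,.012)):
        s=bot.silhouettes(n,p)
        if s:
            r,c=np.nonzero(s[0]["pixels"]); P=np.array([plane(p,x,z)[:2] for x in zip(r,c)]); m=P.mean(0)
            w,v=np.linalg.eigh(np.cov((P-m).T)); v=v[:,1]*np.sign(v[0,1]); print(n,"%.2f"%s[0]["confidence"],"c",m,"ang",np.degrees(np.arctan2(v[1],v[0])),"len",np.ptp((P-m)@v))
for n in("box1",):
    for p in(a,b):
        for s in bot.silhouettes(n,p)[:3]:
            print(s["confidence"],s["rect"])
            if p is b:
                h=cv2.convexHull(np.argwhere(s["pixels"]).astype(np.float32))[:,0]
                P=np.array([plane(p,x,0.04)[:2] for x in h],np.float32); print(cv2.minAreaRect(P))
for n in("tray",):
    for p in (a,b):
        for s in bot.silhouettes(n,p)[:1]:
            h=cv2.convexHull(np.argwhere(s["pixels"]).astype(np.float32))[:,0]
            P=np.array([plane(p,x,0.035)[:2] for x in h],np.float32); print("tray",s["confidence"],cv2.minAreaRect(P))
E
python3 meas.py
```

```text
mat
[0.6402 0.2458]
[ 0.6716 -0.2133]
[ 0.5246 -0.221 ]
[0.4918 0.2358]
c [0.582  0.0118] sides [np.float64(0.14865376869543975), np.float64(0.46018666280448633), np.float64(0.14727157877561536), np.float64(0.45803556927254346)]
u [-0.0699  0.9976]
spot 1 [ 0.5925 -0.1378]
spot 2 [0.582  0.0118]
spot 3 [0.5716 0.1614]
mal end [ 0.5539 -0.176   0.0116] 0.004667623821991205
mal junc [ 0.6558 -0.1328  0.0244] 0.003629430537867322
bar +x [0.6869 0.0328 0.0071] 0.004611981678686741
bar -x [0.5409 0.0236 0.0118] 0.001074387969273501
pl tip [0.6886 0.1447 0.0072] 0.0031900514384429254
pl e1 [0.5283 0.1987 0.0072] 0.0016786176658510476
pl e2 [0.5209 0.1692 0.0081] 0.0006756739862342726
mallet 0.91 c [ 0.655  -0.1441] ang 19.045716753372453 len 0.16548233423560127
mallet 0.71 c [ 0.6555 -0.137 ] ang 20.970298461464417 len 0.17113812928307653
pliers 0.75 c [0.5983 0.1677] ang -15.088539156374068 len 0.17169071481488607
pliers 0.91 c [0.5996 0.1672] ang -15.787265174451427 len 0.17530876792664224
bar 0.77 c [0.6119 0.03  ] ang 3.451846623760904 len 0.1506147058302228
bar 0.95 c [0.6116 0.0296] ang 4.127353468825792 len 0.152570887842519
0.94 [321.9, 277.2, 45.5, 49.5]
0.71 [327.9, 226.6, 41.5, 41.7]
0.95 [222.6, 259.6, 38.3, 42.4]
((0.4396563470363617, 0.148167222738266), (0.09515970200300217, 0.0929754227399826), 3.5121066570281982)
0.93 [281.5, 260.8, 40.4, 37.4]
((0.4319128394126892, 0.006528671830892563), (0.09464278072118759, 0.09959613531827927), 0.055312808603048325)
tray 0.57 ((0.501574695110321, 0.41437333822250366), (0.2618602216243744, 0.18052715063095093), 3.5165586471557617)
tray 0.69 ((0.5020294785499573, 0.43573322892189026), (0.26082661747932434, 0.24107594788074493), 3.475977659225464)
```

Call:
arm_command(
  series=[
    {"tx": 4,"ty": 1,"tz": 3},
    {"tx": 6,"ty": 4,"tz": 4},
    {"tx": 10,"ty": 8,"tz": 4},
    {"tx": 13,"ty": 12,"tz": 4},
    {"tx": 16,"ty": 16,"tz": 4},
    {"tx": 19,"ty": 20,"tz": 4},
    {"tx": 21,"ty": 24,"tz": 4},
    {"tx": 23,"ty": 27,"tz": 4},
  ],
  claw=0,
)

```text
invalid input at $.series[0]: expected keys tx, ty, tz, rx, ry, rz
```

Call:
arm_command(
  series=[
    {"tx": 4,"ty": 1,"tz": 3,"rx": 0,"ry": 0,"rz": 0},
    {"tx": 6,"ty": 4,"tz": 4,"rx": 0,"ry": 0,"rz": 0},
    {"tx": 10,"ty": 8,"tz": 4,"rx": 0,"ry": 0,"rz": 0},
    {"tx": 13,"ty": 12,"tz": 4,"rx": 0,"ry": 0,"rz": 0},
    {"tx": 16,"ty": 16,"tz": 4,"rx": 0,"ry": 0,"rz": 0},
    {"tx": 19,"ty": 20,"tz": 4,"rx": 0,"ry": 0,"rz": 0},
    {"tx": 21,"ty": 24,"tz": 4,"rx": 0,"ry": 0,"rz": 0},
    {"tx": 23,"ty": 27,"tz": 4,"rx": 0,"ry": 0,"rz": 0},
  ],
  claw=0,
)

```text
t: 3.27
tcp_pos: [0.4517, -0.3648, 0.2889]
orientation: [[0.928, 0.373, 0.0], [0.373, -0.928, -0.0], [0.0, 0.001, -1.0]]
contact_force: [0.3, -0.2, -0.5]
width: 0.092
```

Call:
arm_command(
  series=[
    {"tx": 18.8,"ty": 22.4,"tz": 0,"rx": 0,"ry": 0,"rz": 0},
    {"tx": 18.8,"ty": 22.4,"tz": 0,"rx": 0,"ry": 0,"rz": 0},
    {"tx": 18.8,"ty": 22.4,"tz": 0,"rx": 0,"ry": 0,"rz": 0},
    {"tx": 18.8,"ty": 22.4,"tz": 0,"rx": 0,"ry": 0,"rz": 0},
    {"tx": 18.8,"ty": 22.4,"tz": -2,"rx": 0,"ry": 0,"rz": 0},
    {"tx": 18.8,"ty": 22.4,"tz": -6,"rx": 0,"ry": 0,"rz": 0},
    {"tx": 18.8,"ty": 22.4,"tz": -9,"rx": 0,"ry": 0,"rz": 0},
    {"tx": 18.8,"ty": 22.4,"tz": -12,"rx": 0,"ry": 0,"rz": 0},
  ],
  claw=0,
)

```text
t: 3.93
tcp_pos: [0.6382, -0.1428, 0.1916]
orientation: [[0.926, 0.377, 0.007], [0.377, -0.926, 0.0], [0.007, 0.002, -1.0]]
contact_force: [1.1, -0.7, -0.1]
width: 0.0917
```

Now down to the mallet: TCP z 0.035.

Call:
arm_command(
  series=[
    {"tx": 0.2,"ty": 0.1,"tz": -4,"rx": 0,"ry": 0,"rz": 0},
    {"tx": 0.2,"ty": 0.1,"tz": -8,"rx": 0,"ry": 0,"rz": 0},
    {"tx": 0.2,"ty": 0.1,"tz": -11,"rx": 0,"ry": 0,"rz": 0},
    {"tx": 0.2,"ty": 0.1,"tz": -13,"rx": 0,"ry": 0,"rz": 0},
    {"tx": 0.2,"ty": 0.1,"tz": -15,"rx": 0,"ry": 0,"rz": 0},
    {"tx": 0.2,"ty": 0.1,"tz": -15.6,"rx": 0,"ry": 0,"rz": 0},
    {"tx": 0.2,"ty": 0.1,"tz": -15.6,"rx": 0,"ry": 0,"rz": 0},
    {"tx": 0.2,"ty": 0.1,"tz": -15.6,"rx": 0,"ry": 0,"rz": 0},
  ],
  claw=0,
)

```text
t: 4.6
tcp_pos: [0.6407, -0.1418, 0.0362]
orientation: [[0.926, 0.377, 0.008], [0.377, -0.926, 0.001], [0.007, 0.002, -1.0]]
contact_force: [0.1, 0.2, -0.1]
width: 0.092
```

Call:
arm_command(
  series=[
    {"tx": 0,"ty": 0,"tz": 0,"rx": 0,"ry": 0,"rz": 0},
    {"tx": 0,"ty": 0,"tz": 0,"rx": 0,"ry": 0,"rz": 0},
    {"tx": 0,"ty": 0,"tz": 0,"rx": 0,"ry": 0,"rz": 0},
    {"tx": 0,"ty": 0,"tz": 0,"rx": 0,"ry": 0,"rz": 0},
    {"tx": 0,"ty": 0,"tz": 0,"rx": 0,"ry": 0,"rz": 0},
    {"tx": 0,"ty": 0,"tz": 0,"rx": 0,"ry": 0,"rz": 0},
    {"tx": 0,"ty": 0,"tz": 0,"rx": 0,"ry": 0,"rz": 0},
    {"tx": 0,"ty": 0,"tz": 0,"rx": 0,"ry": 0,"rz": 0},
  ],
  claw=1,
)

```text
t: 5.27
tcp_pos: [0.6407, -0.1418, 0.0362]
orientation: [[0.926, 0.377, 0.008], [0.377, -0.926, 0.001], [0.007, 0.002, -1.0]]
contact_force: [0.4, -0.5, 0.1]
width: 0.0431
```

Call:
arm_command(
  series=[
    {"tx": 0,"ty": 0,"tz": 0,"rx": 0,"ry": 0,"rz": 0},
    {"tx": 0,"ty": 0,"tz": 0,"rx": 0,"ry": 0,"rz": 0},
    {"tx": 0,"ty": 0,"tz": 0,"rx": 0,"ry": 0,"rz": 0},
    {"tx": 0,"ty": 0,"tz": 0,"rx": 0,"ry": 0,"rz": 0},
    {"tx": 0,"ty": 0,"tz": 0,"rx": 0,"ry": 0,"rz": 0},
    {"tx": 0,"ty": 0,"tz": 0,"rx": 0,"ry": 0,"rz": 0},
    {"tx": 0,"ty": 0,"tz": 0,"rx": 0,"ry": 0,"rz": 0},
    {"tx": 0,"ty": 0,"tz": 0,"rx": 0,"ry": 0,"rz": 0},
  ],
  claw=1,
)

```text
t: 5.93
tcp_pos: [0.6406, -0.1418, 0.0361]
orientation: [[0.926, 0.377, 0.008], [0.377, -0.926, 0.001], [0.007, 0.002, -1.0]]
contact_force: [0.1, -0.3, -0.5]
width: 0.0231
```

Call:
arm_command(
  series=[
    {"tx": 0,"ty": 0,"tz": 3,"rx": 0,"ry": 0,"rz": 0},
    {"tx": 0,"ty": 0,"tz": 6,"rx": 0,"ry": 0,"rz": 0},
    {"tx": 0,"ty": 0,"tz": 10,"rx": 0,"ry": 0,"rz": 0},
    {"tx": -1,"ty": 4,"tz": 12,"rx": 0,"ry": 0,"rz": -3},
    {"tx": -2,"ty": 8,"tz": 12,"rx": 0,"ry": 0,"rz": -6},
    {"tx": -3,"ty": 12,"tz": 12,"rx": 0,"ry": 0,"rz": -9},
    {"tx": -4,"ty": 16,"tz": 12,"rx": 0,"ry": 0,"rz": -12},
    {"tx": -5,"ty": 20,"tz": 12,"rx": 0,"ry": 0,"rz": -15},
  ],
  claw=1,
)

```text
t: 6.6
tcp_pos: [0.59, 0.0577, 0.1562]
orientation: [[0.993, 0.121, 0.007], [0.121, -0.993, -0.002], [0.007, 0.002, -1.0]]
contact_force: [1.1, 0.6, -1.6]
width: 0.0228
```

Call:
arm_command(
  series=[
    {"tx": -1,"ty": 4,"tz": 0,"rx": 0,"ry": 0,"rz": -1},
    {"tx": -2,"ty": 8,"tz": 0,"rx": 0,"ry": 0,"rz": -2},
    {"tx": -3,"ty": 12,"tz": 0,"rx": 0,"ry": 0,"rz": -3},
    {"tx": -4,"ty": 16,"tz": 0,"rx": 0,"ry": 0,"rz": -4},
    {"tx": -5,"ty": 20,"tz": 0,"rx": 0,"ry": 0,"rz": -4},
    {"tx": -6,"ty": 24,"tz": 0,"rx": 0,"ry": 0,"rz": -4},
    {"tx": -7,"ty": 28,"tz": 0,"rx": 0,"ry": 0,"rz": -4},
    {"tx": -7.9,"ty": 32,"tz": 0,"rx": 0,"ry": 0,"rz": -4},
  ],
  claw=1,
)

```text
t: 7.27
tcp_pos: [0.5097, 0.3792, 0.1558]
orientation: [[0.999, 0.051, 0.006], [0.051, -0.999, -0.003], [0.006, 0.003, -1.0]]
contact_force: [0.8, 0.9, -2.3]
width: 0.0231
```

```bash
python3 - <<'E'
from h import *
a=bot.snapshot("side");b=bot.snapshot("top")
save(b,"top2.png");save(a,"side2.png")
E
```

```text
(no output)
```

View pics/side2.png

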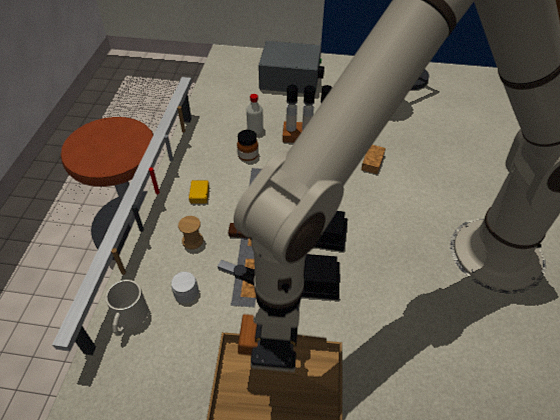

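The side view shows the mallet, head at about (247,335), held over the near end of the tray. I'll lower it.

Call:
arm_command(
  series=[
    {"tx": 0,"ty": 0,"tz": -3,"rx": 0,"ry": 0,"rz": 0},
    {"tx": 0,"ty": 0,"tz": -6,"rx": 0,"ry": 0,"rz": 0},
    {"tx": 0,"ty": 0,"tz": -8,"rx": 0,"ry": 0,"rz": 0},
    {"tx": 0,"ty": 0,"tz": -10,"rx": 0,"ry": 0,"rz": 0},
    {"tx": 0,"ty": 0,"tz": -11.2,"rx": 0,"ry": 0,"rz": 0},
    {"tx": 0,"ty": 0,"tz": -11.2,"rx": 0,"ry": 0,"rz": 0},
    {"tx": 0,"ty": 0,"tz": -11.2,"rx": 0,"ry": 0,"rz": 0},
    {"tx": 0,"ty": 0,"tz": -11.2,"rx": 0,"ry": 0,"rz": 0},
  ],
  claw=1,
)

```text
t: 8.03
tcp_pos: [0.5056, 0.3887, 0.0458]
orientation: [[0.998, 0.064, 0.006], [0.064, -0.998, 0.007], [0.006, -0.006, -1.0]]
contact_force: [0.8, -0.5, -2.0]
width: 0.0232
```

Call:
arm_command(
  series=[
    {"tx": 0,"ty": 0,"tz": 0,"rx": 0,"ry": 0,"rz": 0},
    {"tx": 0,"ty": 0,"tz": 0,"rx": 0,"ry": 0,"rz": 0},
    {"tx": 0,"ty": 0,"tz": 0,"rx": 0,"ry": 0,"rz": 0},
    {"tx": 0,"ty": 0,"tz": 0,"rx": 0,"ry": 0,"rz": 0},
    {"tx": 0,"ty": 0,"tz": 3,"rx": 0,"ry": 0,"rz": 0},
    {"tx": 0,"ty": 0,"tz": 6,"rx": 0,"ry": 0,"rz": 0},
    {"tx": 0,"ty": 0,"tz": 9,"rx": 0,"ry": 0,"rz": 0},
    {"tx": 0,"ty": 0,"tz": 12,"rx": 0,"ry": 0,"rz": 0},
  ],
  claw=0.5,
)

```text
t: 8.7
tcp_pos: [0.5054, 0.3887, 0.1674]
orientation: [[0.998, 0.064, 0.006], [0.064, -0.998, 0.007], [0.006, -0.006, -1.0]]
contact_force: [0.5, 0.2, 0.2]
width: 0.0458
```

Call:
arm_command(
  series=[
    {"tx": 2,"ty": -4,"tz": 0,"rx": 0,"ry": 0,"rz": -4},
    {"tx": 4,"ty": -8,"tz": 0,"rx": 0,"ry": 0,"rz": -8},
    {"tx": 5,"ty": -12,"tz": 0,"rx": 0,"ry": 0,"rz": -12},
    {"tx": 7,"ty": -16,"tz": 0,"rx": 0,"ry": 0,"rz": -16},
    {"tx": 9,"ty": -20,"tz": 0,"rx": 0,"ry": 0,"rz": -18.7},
    {"tx": 9.7,"ty": -22.1,"tz": -1,"rx": 0,"ry": 0,"rz": -18.7},
    {"tx": 9.7,"ty": -22.1,"tz": -4,"rx": 0,"ry": 0,"rz": -18.7},
    {"tx": 9.7,"ty": -22.1,"tz": -6,"rx": 0,"ry": 0,"rz": -18.7},
  ],
  claw=0,
)

```text
t: 9.37
tcp_pos: [0.6042, 0.163, 0.1068]
orientation: [[0.964, -0.266, 0.009], [-0.266, -0.964, 0.003], [0.008, -0.005, -1.0]]
contact_force: [-0.5, 0.9, 0.5]
width: 0.0908
```

```bash
python3 - <<'E'
from h import *
a=bot.snapshot("side");b=bot.snapshot("top")
save(b,"top3.png");save(a,"side3.png")
print(bot.read_state()["tcp_pos"])
E
```

```text
[0.5998 0.1658 0.1041]
```

View pics/side3.png

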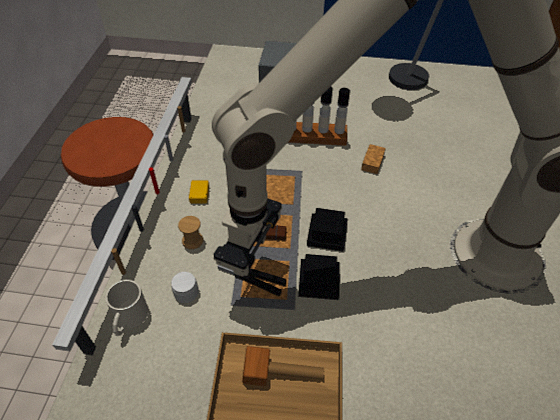

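View pics/top3.png

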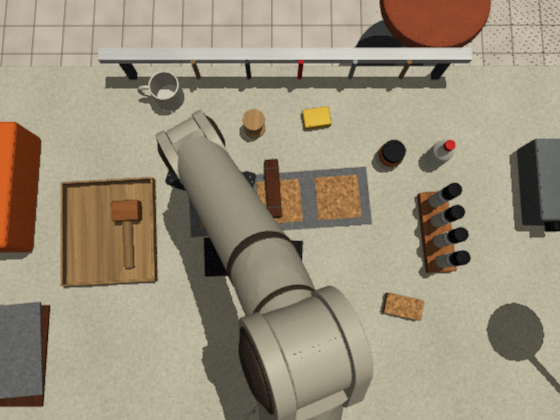

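The mallet lies in the tray at top-view (127,235), and the gripper is over the pliers with everything else unmoved. Lowering to grip.

Call:
arm_command(
  series=[
    {"tx": 0.2,"ty": 0.2,"tz": -2,"rx": 0,"ry": 0,"rz": 0},
    {"tx": 0.2,"ty": 0.2,"tz": -4,"rx": 0,"ry": 0,"rz": 0},
    {"tx": 0.2,"ty": 0.2,"tz": -6,"rx": 0,"ry": 0,"rz": 0},
    {"tx": 0.2,"ty": 0.2,"tz": -7.2,"rx": 0,"ry": 0,"rz": 0},
    {"tx": 0.2,"ty": 0.2,"tz": -7.8,"rx": 0,"ry": 0,"rz": 0},
    {"tx": 0.2,"ty": 0.2,"tz": -7.8,"rx": 0,"ry": 0,"rz": 0},
    {"tx": 0.2,"ty": 0.2,"tz": -7.8,"rx": 0,"ry": 0,"rz": 0},
    {"tx": 0.2,"ty": 0.2,"tz": -7.8,"rx": 0,"ry": 0,"rz": 0},
  ],
  claw=0,
)

```text
t: 10.13
tcp_pos: [0.6029, 0.1684, 0.0276]
orientation: [[0.965, -0.26, 0.003], [-0.26, -0.965, 0.003], [0.002, -0.004, -1.0]]
contact_force: [-0.1, 0.2, 0.3]
width: 0.0919
```

Call:
arm_command(
  series=[
    {"tx": 0,"ty": 0,"tz": 0,"rx": 0,"ry": 0,"rz": 0},
    {"tx": 0,"ty": 0,"tz": 0,"rx": 0,"ry": 0,"rz": 0},
    {"tx": 0,"ty": 0,"tz": 0,"rx": 0,"ry": 0,"rz": 0},
    {"tx": 0,"ty": 0,"tz": 0,"rx": 0,"ry": 0,"rz": 0},
    {"tx": 0,"ty": 0,"tz": 0,"rx": 0,"ry": 0,"rz": 0},
    {"tx": 0,"ty": 0,"tz": 0,"rx": 0,"ry": 0,"rz": 0},
    {"tx": 0,"ty": 0,"tz": 0,"rx": 0,"ry": 0,"rz": 0},
    {"tx": 0,"ty": 0,"tz": 0,"rx": 0,"ry": 0,"rz": 0},
  ],
  claw=1,
)

```text
t: 10.8
tcp_pos: [0.6028, 0.1683, 0.0275]
orientation: [[0.965, -0.261, 0.003], [-0.261, -0.965, 0.003], [0.002, -0.004, -1.0]]
contact_force: [0.6, 0.2, 0.2]
width: 0.0429
```

Call:
arm_command(
  series=[
    {"tx": 0,"ty": 0,"tz": 0,"rx": 0,"ry": 0,"rz": 0},
    {"tx": 0,"ty": 0,"tz": 0,"rx": 0,"ry": 0,"rz": 0},
    {"tx": 0,"ty": 0,"tz": 0,"rx": 0,"ry": 0,"rz": 0},
    {"tx": 0,"ty": 0,"tz": 0,"rx": 0,"ry": 0,"rz": 0},
    {"tx": 0,"ty": 0,"tz": 2,"rx": 0,"ry": 0,"rz": 0},
    {"tx": 0,"ty": 0,"tz": 4,"rx": 0,"ry": 0,"rz": 0},
    {"tx": 0,"ty": 0,"tz": 6,"rx": 0,"ry": 0,"rz": 0},
    {"tx": 0,"ty": 0,"tz": 6,"rx": 0,"ry": 0,"rz": 0},
  ],
  claw=1,
)

```text
t: 11.47
tcp_pos: [0.6055, 0.1701, 0.0913]
orientation: [[0.966, -0.26, 0.01], [-0.26, -0.966, 0.006], [0.008, -0.008, -1.0]]
contact_force: [2.1, 0.2, -1.2]
width: 0.0343
```

Call:
arm_command(
  series=[
    {"tx": 0,"ty": 1,"tz": 3,"rx": 0,"ry": 0,"rz": 0},
    {"tx": -2,"ty": 4,"tz": 5,"rx": 0,"ry": 0,"rz": 3},
    {"tx": -4,"ty": 8,"tz": 5,"rx": 0,"ry": 0,"rz": 6},
    {"tx": -6,"ty": 12,"tz": 5,"rx": 0,"ry": 0,"rz": 10},
    {"tx": -7,"ty": 16,"tz": 5,"rx": 0,"ry": 0,"rz": 14},
    {"tx": -8,"ty": 20,"tz": 5,"rx": 0,"ry": 0,"rz": 18.5},
    {"tx": -10,"ty": 23,"tz": 5,"rx": 0,"ry": 0,"rz": 18.5},
    {"tx": -10,"ty": 23,"tz": 5,"rx": 0,"ry": 0,"rz": 18.5},
  ],
  claw=1,
)

```text
t: 12.13
tcp_pos: [0.4967, 0.4119, 0.141]
orientation: [[0.997, 0.073, 0.002], [0.073, -0.997, 0.018], [0.003, -0.017, -1.0]]
contact_force: [-3.3, 2.7, -1.7]
width: 0.0349
```

Call:
arm_command(
  series=[
    {"tx": -1,"ty": 3,"tz": 0,"rx": 0,"ry": 0,"rz": 0},
    {"tx": -2,"ty": 5,"tz": 0,"rx": 0,"ry": 0,"rz": 0},
    {"tx": -2.7,"ty": 7,"tz": 0,"rx": 0,"ry": 0,"rz": 0},
    {"tx": -2.7,"ty": 8,"tz": 0,"rx": 0,"ry": 0,"rz": 0},
    {"tx": -2.7,"ty": 8,"tz": 0,"rx": 0,"ry": 0,"rz": 0},
    {"tx": -2.7,"ty": 8,"tz": -2,"rx": 0,"ry": 0,"rz": 0},
    {"tx": -2.7,"ty": 8,"tz": -4,"rx": 0,"ry": 0,"rz": 0},
    {"tx": -2.7,"ty": 8,"tz": -4,"rx": 0,"ry": 0,"rz": 0},
  ],
  claw=1,
)

```text
t: 12.8
tcp_pos: [0.4696, 0.4868, 0.0961]
orientation: [[0.997, 0.071, -0.002], [0.071, -0.997, 0.01], [-0.001, -0.01, -1.0]]
contact_force: [-1.4, -1.7, -3.0]
width: 0.0344
```

```bash
python3 - <<'E'
from h import *
a=bot.snapshot("side");b=bot.snapshot("top")
save(b,"top4.png");save(a,"side4.png")
print(bot.read_state()["tcp_pos"],bot.read_state()["orientation"])
E
```

```text
[0.4706 0.4893 0.0997] [[ 0.9975  0.071   0.0007]
 [ 0.071  -0.9974  0.0145]
 [ 0.0017 -0.0144 -0.9999]]
```

View pics/side4.png

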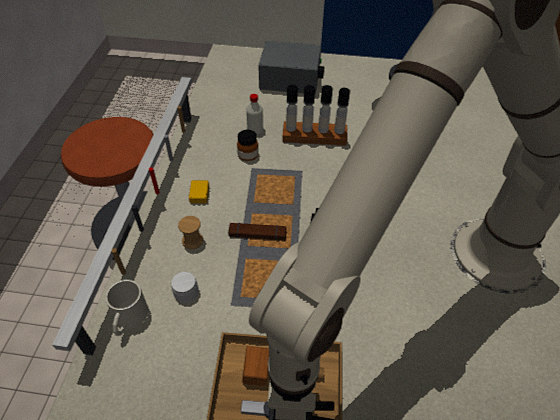

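View pics/top4.png

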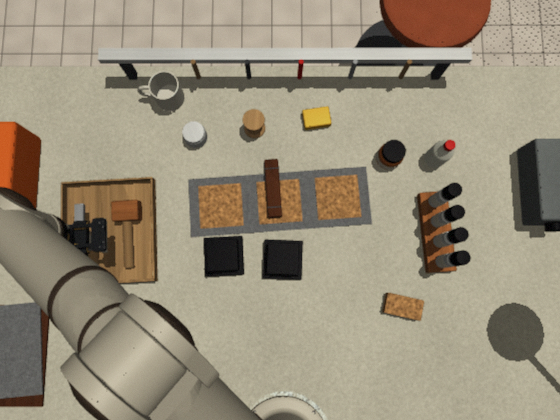

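The pliers are held over the far side of the tray at top-view (78,220). The bar and boxes have not moved. Lowering and releasing.

Call:
arm_command(
  series=[
    {"tx": 0,"ty": 0,"tz": -2,"rx": 0,"ry": 0,"rz": 0},
    {"tx": 0,"ty": 0,"tz": -4,"rx": 0,"ry": 0,"rz": 0},
    {"tx": 0,"ty": 0,"tz": -5.5,"rx": 0,"ry": 0,"rz": 0},
    {"tx": 0,"ty": 0,"tz": -6.4,"rx": 0,"ry": 0,"rz": 0},
    {"tx": 0,"ty": 0,"tz": -6.4,"rx": 0,"ry": 0,"rz": 0},
    {"tx": 0,"ty": 0,"tz": -6.4,"rx": 0,"ry": 0,"rz": 0},
    {"tx": 0,"ty": 0,"tz": -6.4,"rx": 0,"ry": 0,"rz": 0},
    {"tx": 0,"ty": 0,"tz": -6.4,"rx": 0,"ry": 0,"rz": 0},
  ],
  claw=1,
)

```text
t: 13.57
tcp_pos: [0.4712, 0.4902, 0.0372]
orientation: [[0.997, 0.071, 0.002], [0.071, -0.997, 0.016], [0.003, -0.016, -1.0]]
contact_force: [0.2, -0.0, -0.9]
width: 0.0344
```

Call:
arm_command(
  series=[
    {"tx": 0,"ty": 0,"tz": 0,"rx": 0,"ry": 0,"rz": 0},
    {"tx": 0,"ty": 0,"tz": 0,"rx": 0,"ry": 0,"rz": 0},
    {"tx": 0,"ty": 0,"tz": 0,"rx": 0,"ry": 0,"rz": 0},
    {"tx": 0,"ty": 0,"tz": 0,"rx": 0,"ry": 0,"rz": 0},
    {"tx": 0,"ty": 0,"tz": 3,"rx": 0,"ry": 0,"rz": 0},
    {"tx": 0,"ty": 0,"tz": 6,"rx": 0,"ry": 0,"rz": 0},
    {"tx": 0,"ty": 0,"tz": 9,"rx": 0,"ry": 0,"rz": 0},
    {"tx": 0,"ty": 0,"tz": 12,"rx": 0,"ry": 0,"rz": 0},
  ],
  claw=0.48,
)

```text
t: 14.23
tcp_pos: [0.4711, 0.4901, 0.1585]
orientation: [[0.997, 0.071, 0.002], [0.071, -0.997, 0.016], [0.003, -0.016, -1.0]]
contact_force: [0.4, 0.5, 0.2]
width: 0.0476
```

Call:
arm_command(
  series=[
    {"tx": 1,"ty": -4,"tz": 0,"rx": 0,"ry": 0,"rz": 0},
    {"tx": 2,"ty": -8,"tz": 0,"rx": 0,"ry": 0,"rz": 0},
    {"tx": 3.5,"ty": -12,"tz": 0,"rx": 0,"ry": 0,"rz": 0},
    {"tx": 5,"ty": -16,"tz": 0,"rx": 0,"ry": 0,"rz": 0},
    {"tx": 6,"ty": -20,"tz": 0,"rx": 0,"ry": 0,"rz": 0},
    {"tx": 7,"ty": -24,"tz": 0,"rx": 0,"ry": 0,"rz": 0},
    {"tx": 8.5,"ty": -28,"tz": 0,"rx": 0,"ry": 0,"rz": 0},
    {"tx": 9.5,"ty": -32,"tz": 0,"rx": 0,"ry": 0,"rz": 0},
  ],
  claw=0,
)

```text
t: 14.9
tcp_pos: [0.5665, 0.1701, 0.1591]
orientation: [[0.997, 0.071, 0.003], [0.071, -0.997, 0.017], [0.005, -0.016, -1.0]]
contact_force: [0.3, 0.7, 0.5]
width: 0.0911
```

Call:
arm_command(
  series=[
    {"tx": 1,"ty": -4,"tz": 0,"rx": 0,"ry": 0,"rz": 0},
    {"tx": 2.5,"ty": -8,"tz": 0,"rx": 0,"ry": 0,"rz": 0},
    {"tx": 4.0,"ty": -12,"tz": 0,"rx": 0,"ry": 0,"rz": 0},
    {"tx": 4.6,"ty": -14,"tz": -2,"rx": 0,"ry": 0,"rz": 0},
    {"tx": 4.6,"ty": -14,"tz": -5,"rx": 0,"ry": 0,"rz": 0},
    {"tx": 4.6,"ty": -14,"tz": -6,"rx": 0,"ry": 0,"rz": 0},
    {"tx": 4.6,"ty": -14,"tz": -6,"rx": 0,"ry": 0,"rz": 0},
    {"tx": 4.6,"ty": -14,"tz": -6,"rx": 0,"ry": 0,"rz": 0},
  ],
  claw=0,
)

```text
t: 15.57
tcp_pos: [0.6117, 0.0321, 0.0989]
orientation: [[0.997, 0.074, 0.002], [0.074, -0.997, 0.018], [0.003, -0.018, -1.0]]
contact_force: [-0.1, 0.0, 0.4]
width: 0.0921
```

```bash
python3 - <<'E'
from h import *
a=bot.snapshot("side");b=bot.snapshot("top")
save(b,"top5.png");save(a,"side5.png")
print(bot.read_state()["tcp_pos"],bot.read_state()["orientation"])
E
```

```text
[0.6133 0.0323 0.1006] [[ 0.9972  0.0743  0.0053]
 [ 0.0742 -0.9971  0.0176]
 [ 0.0066 -0.0172 -0.9998]]
```

View pics/side5.png

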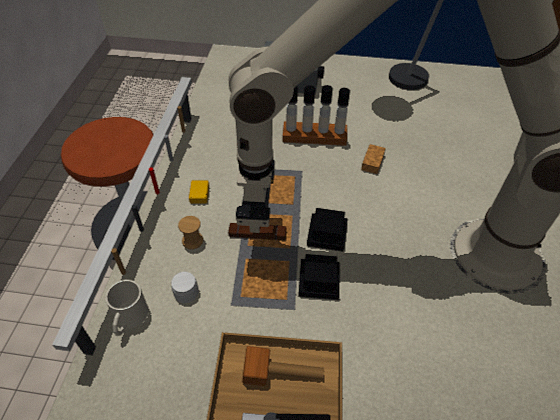

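View pics/top5.png

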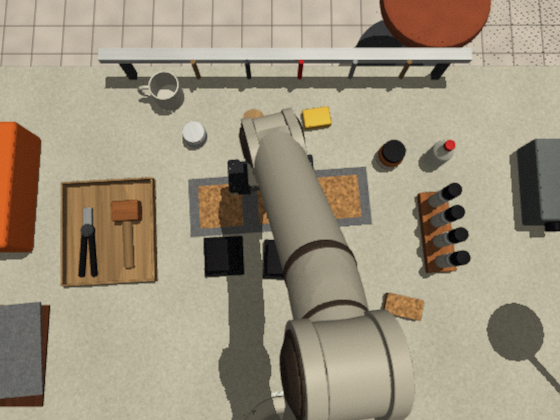

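Mallet and pliers are both in the tray (top-view (127,235) and (88,245)), and the gripper straddles the bar. Descending.

Call:
arm_command(
  series=[
    {"tx": 0,"ty": -0.1,"tz": -2,"rx": -1,"ry": 0,"rz": 0},
    {"tx": 0,"ty": -0.1,"tz": -4,"rx": -1,"ry": 0,"rz": 0},
    {"tx": 0,"ty": -0.1,"tz": -6,"rx": -1,"ry": 0,"rz": 0},
    {"tx": 0,"ty": -0.1,"tz": -7,"rx": -1,"ry": 0,"rz": 0},
    {"tx": 0,"ty": -0.1,"tz": -7.3,"rx": -1,"ry": 0,"rz": 0},
    {"tx": 0,"ty": -0.1,"tz": -7.3,"rx": -1,"ry": 0,"rz": 0},
    {"tx": 0,"ty": -0.1,"tz": -7.3,"rx": -1,"ry": 0,"rz": 0},
    {"tx": 0,"ty": -0.1,"tz": -7.3,"rx": -1,"ry": 0,"rz": 0},
  ],
  claw=0,
)

```text
t: 16.33
tcp_pos: [0.6145, 0.0315, 0.0291]
orientation: [[0.997, 0.074, 0.008], [0.074, -0.997, 0.0], [0.008, 0.0, -1.0]]
contact_force: [-0.1, -0.1, -0.6]
width: 0.0919
```

Call:
arm_command(
  series=[
    {"tx": 0,"ty": 0,"tz": 0,"rx": 0,"ry": 0,"rz": 0},
    {"tx": 0,"ty": 0,"tz": 0,"rx": 0,"ry": 0,"rz": 0},
    {"tx": 0,"ty": 0,"tz": 0,"rx": 0,"ry": 0,"rz": 0},
    {"tx": 0,"ty": 0,"tz": 0,"rx": 0,"ry": 0,"rz": 0},
    {"tx": 0,"ty": 0,"tz": 0,"rx": 0,"ry": 0,"rz": 0},
    {"tx": 0,"ty": 0,"tz": 0,"rx": 0,"ry": 0,"rz": 0},
    {"tx": 0,"ty": 0,"tz": 0,"rx": 0,"ry": 0,"rz": 0},
    {"tx": 0,"ty": 0,"tz": 0,"rx": 0,"ry": 0,"rz": 0},
  ],
  claw=1,
)

```text
t: 17.0
tcp_pos: [0.6144, 0.0315, 0.029]
orientation: [[0.997, 0.074, 0.008], [0.074, -0.997, 0.0], [0.008, 0.0, -1.0]]
contact_force: [0.2, -0.7, -0.3]
width: 0.0431
```

Call:
arm_command(
  series=[
    {"tx": 0,"ty": 0,"tz": 0,"rx": 0,"ry": 0,"rz": 0},
    {"tx": 0,"ty": 0,"tz": 0,"rx": 0,"ry": 0,"rz": 0},
    {"tx": 0,"ty": 0,"tz": 0,"rx": 0,"ry": 0,"rz": 0},
    {"tx": 0,"ty": 0,"tz": 2,"rx": 0,"ry": 0,"rz": 0},
    {"tx": 0,"ty": 0,"tz": 5,"rx": 0,"ry": 0,"rz": 0},
    {"tx": 0,"ty": 0,"tz": 8,"rx": 0,"ry": 0,"rz": 0},
    {"tx": 0,"ty": 0,"tz": 11,"rx": 0,"ry": 0,"rz": 0},
    {"tx": 0,"ty": 0,"tz": 11,"rx": 0,"ry": 0,"rz": 0},
  ],
  claw=1,
)

```text
t: 17.67
tcp_pos: [0.6185, 0.0324, 0.1454]
orientation: [[0.997, 0.075, 0.018], [0.075, -0.997, 0.001], [0.018, 0.0, -1.0]]
contact_force: [1.9, 0.9, -0.5]
width: 0.0357
```

```bash
python3 - <<'E'
from h import *
b=bot.snapshot("top")
for rc,z in(((240,97),.021),((240,79),.021),((240,122),.027),((240,132),.027),((210,111),.049),((210,139),.049),((200,111),.049),((221,111),.049),((268,128),.03),((208,89),.02),((277,88),.02)): print(rc,plane(b,rc,z)[:2])
save(b,"top6.png",(160,300,40,180),4)
print(bot.read_state()["tcp_pos"])
E
```

```text
(240, 97) [0.4807 0.4659]
(240, 79) [0.4807 0.5109]
(240, 122) [0.4802 0.4017]
(240, 132) [0.4802 0.3768]
(210, 111) [0.5519 0.4257]
(210, 139) [0.552  0.3567]
(200, 111) [0.5769 0.427 ]
(221, 111) [0.5246 0.4243]
(268, 128) [0.411  0.3827]
(208, 89) [0.5616 0.491 ]
(277, 88) [0.3893 0.4834]
[0.6171 0.0321 0.1427]
```

View pics/top6.png

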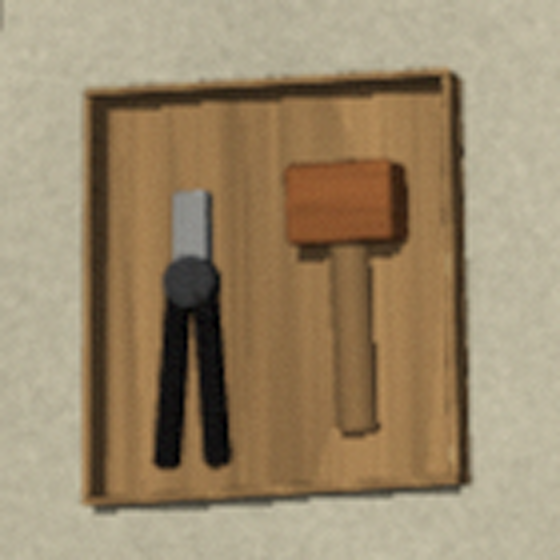

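The crop shows the mallet on the right and the pliers on the left of the tray, with a lane between them about 53 mm wide or more. The bar goes in that lane, around y=0.446.

Call:
arm_command(
  series=[
    {"tx": -1,"ty": 3,"tz": 0,"rx": 0,"ry": 0,"rz": 0},
    {"tx": -2,"ty": 7,"tz": 0,"rx": 0,"ry": 0,"rz": 0},
    {"tx": -3,"ty": 11,"tz": 0,"rx": 0,"ry": 0,"rz": 0},
    {"tx": -4,"ty": 15,"tz": 0,"rx": 0,"ry": 0,"rz": 0},
    {"tx": -5,"ty": 19,"tz": 0,"rx": 0,"ry": 0,"rz": 0},
    {"tx": -6,"ty": 23,"tz": 0,"rx": 0,"ry": 0,"rz": 0},
    {"tx": -7,"ty": 26,"tz": 0,"rx": 0,"ry": 0,"rz": 0},
    {"tx": -7,"ty": 26,"tz": 0,"rx": 0,"ry": 0,"rz": 0},
  ],
  claw=1,
)

```text
t: 18.38
tcp_pos: [0.5414, 0.3024, 0.1417]
orientation: [[0.996, 0.087, 0.011], [0.087, -0.996, 0.007], [0.011, -0.006, -1.0]]
contact_force: [-1.5, 1.9, -0.9]
width: 0.0355
```

Call:
arm_command(
  series=[
    {"tx": -1,"ty": 4,"tz": 0,"rx": 0,"ry": 0,"rz": 0},
    {"tx": -2,"ty": 7,"tz": 0,"rx": 0,"ry": 0,"rz": 0},
    {"tx": -3,"ty": 10,"tz": 0,"rx": 0,"ry": 0,"rz": 0},
    {"tx": -3.5,"ty": 13,"tz": 0,"rx": 0,"ry": 0,"rz": 0},
    {"tx": -3.5,"ty": 15,"tz": 0,"rx": 0,"ry": 0,"rz": 0},
    {"tx": -3.5,"ty": 15,"tz": 0,"rx": 0,"ry": 0,"rz": 0},
    {"tx": -3.5,"ty": 15,"tz": 0,"rx": 0,"ry": 0,"rz": 0},
    {"tx": -3.5,"ty": 15,"tz": 0,"rx": 0,"ry": 0,"rz": 0},
  ],
  claw=1,
)

```text
t: 19.05
tcp_pos: [0.5062, 0.4506, 0.1401]
orientation: [[0.996, 0.086, 0.009], [0.086, -0.996, 0.004], [0.01, -0.003, -1.0]]
contact_force: [0.0, -0.5, 0.4]
width: 0.0355
```

```bash
python3 - <<'E'
from h import *
b=bot.snapshot("top")
s=bot.read_state();print(s["tcp_pos"],s["orientation"],s["width"])
E
```

```text
[0.5068 0.4501 0.1404] [[ 0.9963  0.0849  0.0099]
 [ 0.0848 -0.9964  0.0042]
 [ 0.0102 -0.0033 -0.9999]] 0.03550485847927714
```

Down 9.3 cm with small corrections (+0.5, −0.4, −1° yaw).

Call:
arm_command(
  series=[
    {"tx": 0.5,"ty": -0.4,"tz": -2,"rx": 0,"ry": 0,"rz": -1},
    {"tx": 0.5,"ty": -0.4,"tz": -5,"rx": 0,"ry": 0,"rz": -1},
    {"tx": 0.5,"ty": -0.4,"tz": -7,"rx": 0,"ry": 0,"rz": -1},
    {"tx": 0.5,"ty": -0.4,"tz": -8.5,"rx": 0,"ry": 0,"rz": -1},
    {"tx": 0.5,"ty": -0.4,"tz": -9.3,"rx": 0,"ry": 0,"rz": -1},
    {"tx": 0.5,"ty": -0.4,"tz": -9.3,"rx": 0,"ry": 0,"rz": -1},
    {"tx": 0.5,"ty": -0.4,"tz": -9.3,"rx": 0,"ry": 0,"rz": -1},
    {"tx": 0.5,"ty": -0.4,"tz": -9.3,"rx": 0,"ry": 0,"rz": -1},
  ],
  claw=1,
)

```text
t: 19.77
tcp_pos: [0.5125, 0.4464, 0.0485]
orientation: [[0.998, 0.067, 0.011], [0.067, -0.998, 0.005], [0.011, -0.004, -1.0]]
contact_force: [-0.2, -0.1, -0.7]
width: 0.0359
```

Call:
arm_command(
  series=[
    {"tx": 0,"ty": 0,"tz": 0,"rx": 0,"ry": 0,"rz": 0},
    {"tx": 0,"ty": 0,"tz": 0,"rx": 0,"ry": 0,"rz": 0},
    {"tx": 0,"ty": 0,"tz": 0,"rx": 0,"ry": 0,"rz": 0},
    {"tx": 0,"ty": 0,"tz": 0,"rx": 0,"ry": 0,"rz": 0},
    {"tx": 0,"ty": 0,"tz": 3,"rx": 0,"ry": 0,"rz": 0},
    {"tx": 0,"ty": 0,"tz": 6,"rx": 0,"ry": 0,"rz": 0},
    {"tx": 0,"ty": 0,"tz": 9,"rx": 0,"ry": 0,"rz": 0},
    {"tx": 0,"ty": 0,"tz": 12,"rx": 0,"ry": 0,"rz": 0},
  ],
  claw=0.5,
)

```text
t: 20.43
tcp_pos: [0.5124, 0.4464, 0.1699]
orientation: [[0.998, 0.067, 0.011], [0.067, -0.998, 0.005], [0.011, -0.004, -1.0]]
contact_force: [-0.1, -0.9, 0.3]
width: 0.046
```

Call:
arm_command(
  series=[
    {"tx": 0,"ty": 2,"tz": 3,"rx": 0,"ry": 0,"rz": -7},
    {"tx": 0,"ty": 2,"tz": 5,"rx": 0,"ry": 0,"rz": -14},
    {"tx": 0,"ty": 2,"tz": 5,"rx": 0,"ry": 0,"rz": -21},
    {"tx": 0,"ty": 2,"tz": 5,"rx": 0,"ry": 0,"rz": -28},
    {"tx": 0,"ty": 2,"tz": 5,"rx": 0,"ry": 0,"rz": -35},
    {"tx": 0,"ty": 2,"tz": 5,"rx": 0,"ry": 0,"rz": -42},
    {"tx": 0,"ty": 2,"tz": 5,"rx": 0,"ry": 0,"rz": -48},
    {"tx": 0,"ty": 2,"tz": 5,"rx": 0,"ry": 0,"rz": -48},
  ],
  claw=0,
)

```text
t: 21.1
tcp_pos: [0.512, 0.4656, 0.2194]
orientation: [[0.769, -0.639, 0.004], [-0.639, -0.769, -0.007], [0.007, 0.003, -1.0]]
contact_force: [1.4, -2.5, -3.4]
width: 0.0907
```

```bash
python3 - <<'E'
from h import *
a=bot.snapshot("side");b=bot.snapshot("top")
save(b,"top7.png",(150,300,40,320),2.8);save(a,"side7.png")
s=bot.read_state();print(s["tcp_pos"],s["qpos"])
for n in("box1",):
    for p in(a,b):
        for s in bot.place_of(n,p)[:3]: print(s["confidence"],plane(p,s["pixel"],0))
        for s in bot.silhouettes(n,p)[:3]:
            h=cv2.convexHull(np.argwhere(s["pixels"]).astype(np.float32))[:,0]
            # fit pose: match projected hull mask by IoU
            from scipy.optimize import minimize
            m=s["pixels"].astype(np.uint8)
            def mask(q):
                x,y,t=q; R=np.array([[np.cos(t),-np.sin(t)],[np.sin(t),np.cos(t)]]); M=np.zeros((420*4,560*4),np.uint8)
                for w,z0,z1 in((.048,0,.022),(.038,.022,.058)):
                    pts=[]
                    for dx in(-w,w):
                        for dy in(-w,w):
                            c=R@[dx,dy]
                            for z in(z0,z1): pts.append(proj(p,[x+c[0],y+c[1],z])[::-1]*4+2)
                    cv2.fillConvexPoly(M,cv2.convexHull(np.array(pts).round().astype(np.int32)),1)
                return M
            m4=cv2.resize(m,None,fx=4,fy=4,interpolation=cv2.INTER_NEAREST)
            c0=plane(p,np.argwhere(s["pixels"]).mean(0),.03)[:2]
            f=lambda q:(mask(q)!=m4).sum()/m4.sum()
            best=min((minimize(f,[*c0,t],method="Nelder-Mead",options=dict(initial_simplex=[[*c0,t],[c0[0]+.01,c0[1],t],[c0[0],c0[1]+.01,t],[*c0,t+.08]],maxiter=150)) for t in(-.05,.05)),key=lambda r:r.fun)
            print("fit",best.x,best.fun)
E
```

```text
[0.5126 0.4643 0.2166] [-1.3842  0.7796  0.9918  1.4937 -0.6539  1.2342 -2.5692]
0.86 [0.4359 0.1377 0.    ]
fit [0.4374 0.1524 0.0134] 1.96506734006734
0.84 [0.4405 0.1518 0.    ]
0.63 [ 0.4352 -0.0005  0.    ]
fit [ 0.4341  0.0071 -0.032 ] 0.03970820189274448
fit [0.4421 0.1521 0.0624] 0.046998680738786276
```

View pics/top7.png

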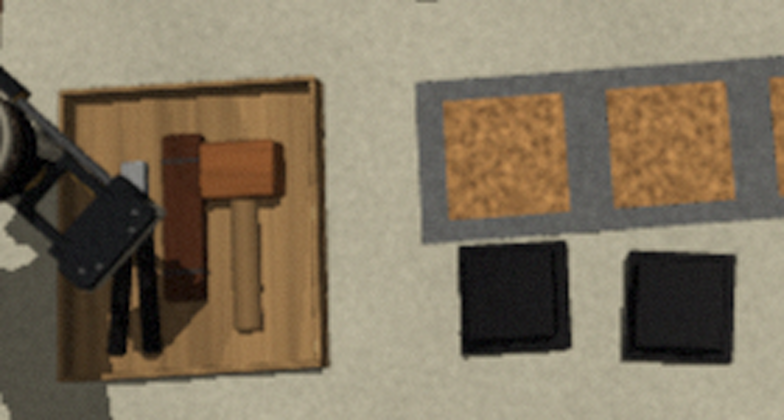

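View pics/side7.png

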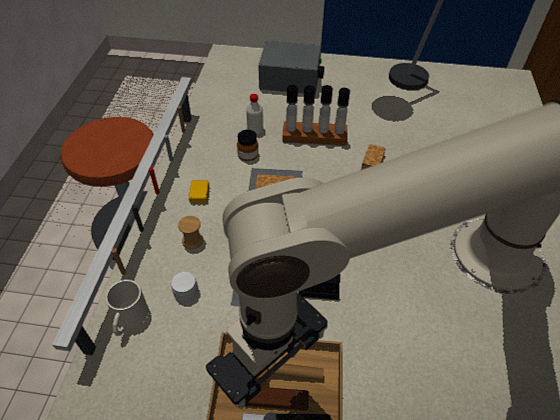

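All three tools lie in the tray. However, joint 7 is at its −2.57 limit, so I'll turn the gripper the other way to line the jaws up with x, moving towards box A at (0.442, 0.152).

Call:
arm_command(
  series=[
    {"tx": 0,"ty": 0,"tz": 0,"rx": 0,"ry": 0,"rz": 7},
    {"tx": 0,"ty": -2,"tz": 0,"rx": 0,"ry": 0,"rz": 14},
    {"tx": 0,"ty": -4,"tz": 0,"rx": 0,"ry": 0,"rz": 21},
    {"tx": -1,"ty": -7,"tz": 0,"rx": 0,"ry": 0,"rz": 28},
    {"tx": -2,"ty": -10,"tz": 0,"rx": 0,"ry": 0,"rz": 35},
    {"tx": -3,"ty": -13,"tz": 0,"rx": 0,"ry": 0,"rz": 42},
    {"tx": -3,"ty": -15,"tz": 0,"rx": 0,"ry": 0,"rz": 49},
    {"tx": -3,"ty": -15,"tz": 0,"rx": 0,"ry": 0,"rz": 56},
  ],
  claw=0,
)

```text
t: 22.07
tcp_pos: [0.481, 0.31, 0.2182]
orientation: [[0.957, 0.289, 0.006], [0.289, -0.957, -0.003], [0.005, 0.005, -1.0]]
contact_force: [1.2, 0.4, 0.4]
width: 0.0917
```

Call:
arm_command(
  series=[
    {"tx": 0,"ty": -2,"tz": 0,"rx": 0,"ry": 0,"rz": 7},
    {"tx": -1,"ty": -4,"tz": 0,"rx": 0,"ry": 0,"rz": 14},
    {"tx": -2,"ty": -7,"tz": 0,"rx": 0,"ry": 0,"rz": 21},
    {"tx": -3,"ty": -10,"tz": 0,"rx": 0,"ry": 0,"rz": 28},
    {"tx": -4,"ty": -13,"tz": 0,"rx": 0,"ry": 0,"rz": 35},
    {"tx": -4,"ty": -15,"tz": 0,"rx": 0,"ry": 0,"rz": 42},
    {"tx": -4,"ty": -16,"tz": 0,"rx": 0,"ry": 0,"rz": 49},
    {"tx": -4,"ty": -16,"tz": 0,"rx": 0,"ry": 0,"rz": 49},
  ],
  claw=0,
)

```text
t: 22.73
tcp_pos: [0.4412, 0.148, 0.2199]
orientation: [[0.407, 0.913, 0.009], [0.913, -0.407, 0.007], [0.01, 0.006, -1.0]]
contact_force: [-0.1, 0.4, -0.5]
width: 0.0918
```

```bash
python3 - <<'E'
from h import *
bot.snapshot("top")
s=bot.read_state();print(s["tcp_pos"],s["qpos"],s["orientation"])
E
```

```text
[0.4415 0.1497 0.2198] [-1.0478  0.2085  0.7509  2.0657 -0.1832  0.9199 -0.6226] [[ 0.4122  0.911   0.009 ]
 [ 0.911  -0.4123  0.0067]
 [ 0.0098  0.0054 -0.9999]]
```

Call:
arm_command(
  series=[
    {"tx": 0,"ty": 0.2,"tz": 0,"rx": 0,"ry": 0,"rz": 7},
    {"tx": 0,"ty": 0.2,"tz": -2,"rx": 0,"ry": 0,"rz": 14},
    {"tx": 0,"ty": 0.2,"tz": -5,"rx": 0,"ry": 0,"rz": 21},
    {"tx": 0,"ty": 0.2,"tz": -8,"rx": 0,"ry": 0,"rz": 28},
    {"tx": 0,"ty": 0.2,"tz": -11,"rx": 0,"ry": 0,"rz": 28},
    {"tx": 0,"ty": 0.2,"tz": -11,"rx": 0,"ry": 0,"rz": 28},
    {"tx": 0,"ty": 0.2,"tz": -11,"rx": 0,"ry": 0,"rz": 28},
    {"tx": 0,"ty": 0.2,"tz": -11,"rx": 0,"ry": 0,"rz": 28},
  ],
  claw=0,
)

```text
t: 23.45
tcp_pos: [0.4425, 0.1526, 0.1111]
orientation: [[-0.062, 0.998, 0.006], [0.998, 0.062, 0.011], [0.011, 0.007, -1.0]]
contact_force: [1.3, -0.0, 0.4]
width: 0.0918
```

```bash
python3 - <<'E'
from h import *
a=bot.snapshot("side");b=bot.snapshot("top")
save(a,"side8.png",(150,390,180,420),2.4);save(b,"top8.png")
s=bot.read_state();print(s["tcp_pos"],s["qpos"],s["orientation"])
E
```

```text
[0.443  0.1527 0.1117] [-0.8686  0.3945  0.5745  2.1407 -0.352   0.6835  0.0081] [[-0.0632  0.998   0.008 ]
 [ 0.9979  0.0631  0.0123]
 [ 0.0118  0.0088 -0.9999]]
```

View pics/side8.png

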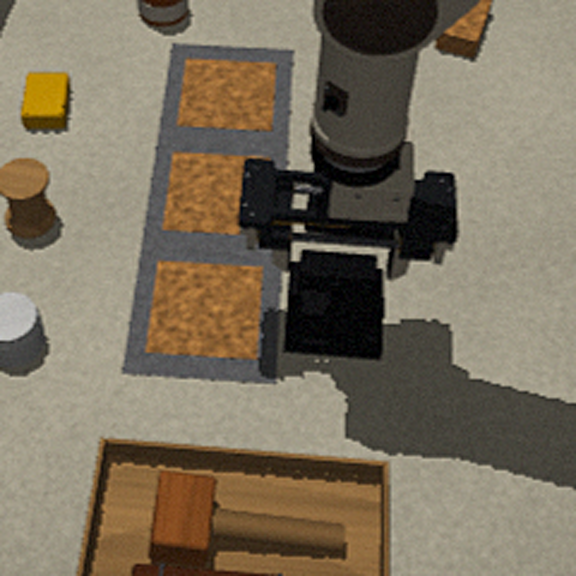

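View pics/top8.png

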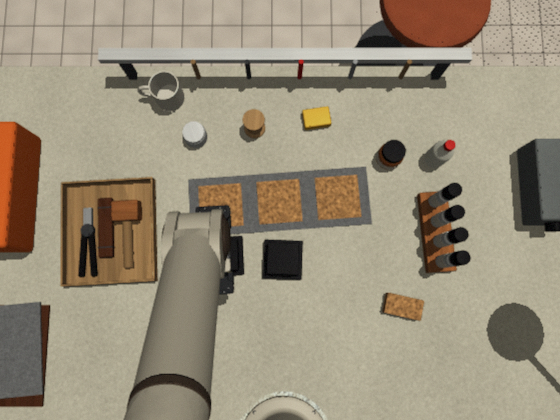

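The side crop shows the two fingers at (266,250) and (398,270), straddling box A's block; box A itself spans roughly columns 290–383. Descending.

Call:
arm_command(
  series=[
    {"tx": 0,"ty": 0,"tz": -1,"rx": -0.7,"ry": 0.5,"rz": 0},
    {"tx": 0,"ty": 0,"tz": -2,"rx": -0.7,"ry": 0.5,"rz": 0},
    {"tx": 0,"ty": 0,"tz": -3,"rx": -0.7,"ry": 0.5,"rz": 0},
    {"tx": 0,"ty": 0,"tz": -4,"rx": -0.7,"ry": 0.5,"rz": 0},
    {"tx": 0,"ty": 0,"tz": -5,"rx": -0.7,"ry": 0.5,"rz": 0},
    {"tx": 0,"ty": 0,"tz": -6,"rx": -0.7,"ry": 0.5,"rz": 0},
    {"tx": 0,"ty": 0,"tz": -6,"rx": -0.7,"ry": 0.5,"rz": 0},
    {"tx": 0,"ty": 0,"tz": -6,"rx": -0.7,"ry": 0.5,"rz": 0},
  ],
  claw=0,
)

```text
t: 24.22
tcp_pos: [0.4423, 0.1521, 0.0508]
orientation: [[-0.063, 0.998, -0.003], [0.998, 0.063, -0.001], [-0.001, -0.003, -1.0]]
contact_force: [0.0, 1.4, -0.3]
width: 0.0916
```

```bash
python3 - <<'E'
from h import *
a=bot.snapshot("side")
save(a,"side9.png",(150,390,180,420),2.4)
s=bot.read_state();print(s["tcp_pos"],s["contact_force"],s["orientation"])
E
```

```text
[0.4429 0.1523 0.0513] [0.1494 0.1605 0.0482] [[-0.0626  0.998  -0.0015]
 [ 0.998   0.0626 -0.0006]
 [-0.0005 -0.0015 -1.    ]]
```

View pics/side9.png

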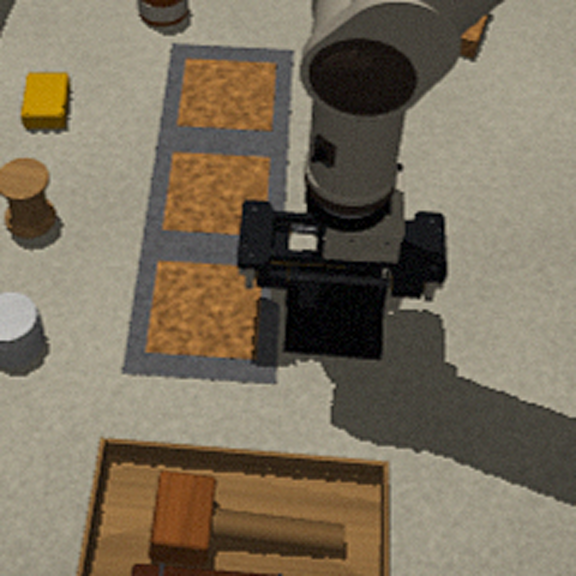

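Call:
arm_command(
  series=[
    {"tx": 0,"ty": 0,"tz": 0,"rx": 0,"ry": 0,"rz": 0},
    {"tx": 0,"ty": 0,"tz": 0,"rx": 0,"ry": 0,"rz": 0},
    {"tx": 0,"ty": 0,"tz": 0,"rx": 0,"ry": 0,"rz": 0},
    {"tx": 0.5,"ty": 0,"tz": 0,"rx": 0,"ry": 0,"rz": 0},
    {"tx": 1.5,"ty": 0.1,"tz": 0,"rx": 0,"ry": 0,"rz": 0},
    {"tx": 2.5,"ty": 0.2,"tz": 0,"rx": 0,"ry": 0,"rz": 0},
    {"tx": 3.5,"ty": 0.25,"tz": 0,"rx": 0,"ry": 0,"rz": 0},
    {"tx": 4.5,"ty": 0.3,"tz": 0,"rx": 0,"ry": 0,"rz": 0},
  ],
  claw=0.13,
)

```text
t: 24.93
tcp_pos: [0.4886, 0.1555, 0.0513]
orientation: [[-0.063, 0.998, -0.002], [0.998, 0.063, -0.001], [-0.0, -0.002, -1.0]]
contact_force: [-2.3, 0.4, -0.5]
width: 0.0796
```

Pushing with about 2 N. Another 8.5 cm to go.

Call:
arm_command(
  series=[
    {"tx": 1,"ty": 0.1,"tz": 0,"rx": 0,"ry": 0,"rz": 0},
    {"tx": 2.2,"ty": 0.2,"tz": 0,"rx": 0,"ry": 0,"rz": 0},
    {"tx": 3.5,"ty": 0.3,"tz": 0,"rx": 0,"ry": 0,"rz": 0},
    {"tx": 5,"ty": 0.4,"tz": 0,"rx": 0,"ry": 0,"rz": 0},
    {"tx": 6.5,"ty": 0.5,"tz": 0,"rx": 0,"ry": 0,"rz": 0},
    {"tx": 7.5,"ty": 0.6,"tz": 0,"rx": 0,"ry": 0,"rz": 0},
    {"tx": 8.2,"ty": 0.6,"tz": 0,"rx": 0,"ry": 0,"rz": 0},
    {"tx": 8.5,"ty": 0.6,"tz": 0,"rx": 0,"ry": 0,"rz": 0},
  ],
  claw=0.13,
)

```text
t: 25.6
tcp_pos: [0.5745, 0.1613, 0.0513]
orientation: [[-0.063, 0.998, -0.002], [0.998, 0.063, -0.001], [-0.001, -0.002, -1.0]]
contact_force: [-4.3, -0.1, 3.6]
width: 0.0799
```

Call:
arm_command(
  series=[
    {"tx": 0,"ty": 0,"tz": 0,"rx": 0,"ry": 0,"rz": 0},
    {"tx": 0,"ty": 0,"tz": 0,"rx": 0,"ry": 0,"rz": 0},
    {"tx": 0,"ty": 0,"tz": 0,"rx": 0,"ry": 0,"rz": 0},
    {"tx": 0,"ty": 0,"tz": 3,"rx": 0,"ry": 0,"rz": 0},
    {"tx": 0,"ty": 0,"tz": 6,"rx": 0,"ry": 0,"rz": 0},
    {"tx": 0,"ty": -3,"tz": 9,"rx": 0,"ry": 0,"rz": 0},
    {"tx": 0,"ty": -5,"tz": 9,"rx": 0,"ry": 0,"rz": 0},
    {"tx": 0,"ty": -5,"tz": 9,"rx": 0,"ry": 0,"rz": 0},
  ],
  claw=0,
)

```text
t: 26.27
tcp_pos: [0.5764, 0.1057, 0.1442]
orientation: [[-0.057, 0.998, 0.004], [0.998, 0.057, -0.002], [-0.002, 0.004, -1.0]]
contact_force: [1.1, -1.3, -0.9]
width: 0.0917
```

```bash
python3 - <<'E'
from h import *
a=bot.snapshot("side");b=bot.snapshot("top")
save(a,"side10.png",(150,390,180,420),2.4);save(b,"top10.png")
s=bot.read_state();print(s["tcp_pos"],s["contact_force"],s["qpos"])
E
```

```text
[0.5747 0.1104 0.1419] [-0.4582  0.9993 -0.6257] [-0.6694  0.5366  0.5699  1.8336 -0.3667  0.8783  0.135 ]
```

View pics/side10.png

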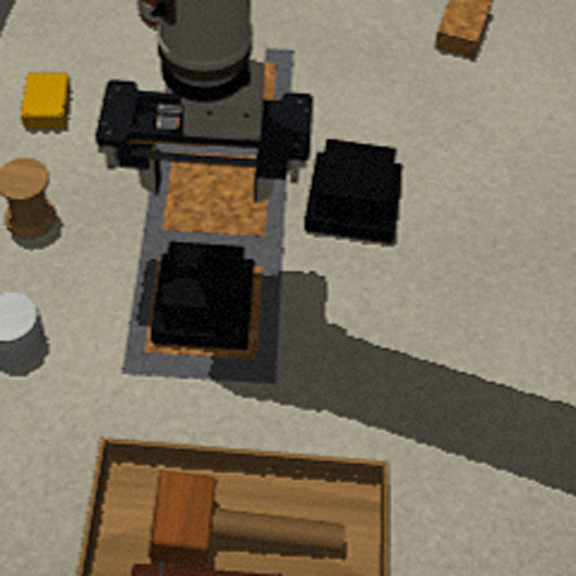

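View pics/top10.png

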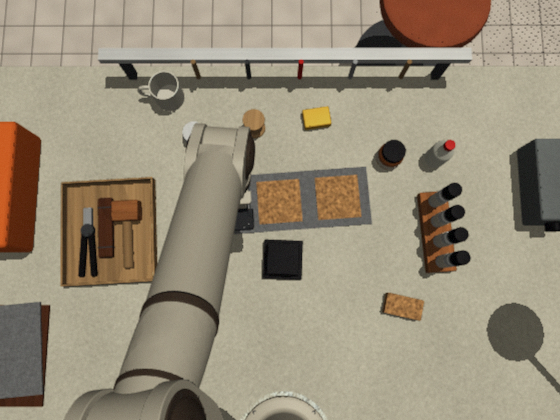

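Box A now sits on spot 3 in the side crop (200,295), with an even cork border; I'll verify it later. Next is box B at (0.434, 0.007).

Call:
arm_command(
  series=[
    {"tx": -2,"ty": -2,"tz": 0,"rx": 0,"ry": 0,"rz": -1},
    {"tx": -4,"ty": -4,"tz": 0,"rx": 0,"ry": 0,"rz": -3},
    {"tx": -7,"ty": -6,"tz": 0,"rx": 0,"ry": 0,"rz": -5},
    {"tx": -10,"ty": -8,"tz": 0,"rx": 0,"ry": 0,"rz": -5},
    {"tx": -12.5,"ty": -9.5,"tz": 0,"rx": 0,"ry": 0,"rz": -5},
    {"tx": -14.1,"ty": -10.3,"tz": 0,"rx": 0,"ry": 0,"rz": -5},
    {"tx": -14.1,"ty": -10.3,"tz": 0,"rx": 0,"ry": 0,"rz": -5},
    {"tx": -14.1,"ty": -10.3,"tz": 0,"rx": 0,"ry": 0,"rz": -5},
  ],
  claw=0,
)

```text
t: 27.03
tcp_pos: [0.4329, 0.0084, 0.1417]
orientation: [[0.026, 1.0, -0.001], [1.0, -0.026, 0.001], [0.001, -0.001, -1.0]]
contact_force: [0.4, -0.2, -0.6]
width: 0.0919
```

```bash
python3 - <<'E'
from h import *
a=bot.snapshot("side");b=bot.snapshot("top")
save(a,"side11.png",(130,370,180,420),2.4)
s=bot.read_state();print(s["tcp_pos"],s["orientation"])
E
```

```text
[0.4347 0.0087 0.142 ] [[ 0.0248  0.9997  0.0005]
 [ 0.9997 -0.0248  0.0003]
 [ 0.0003  0.0005 -1.    ]]
```

View pics/side11.png

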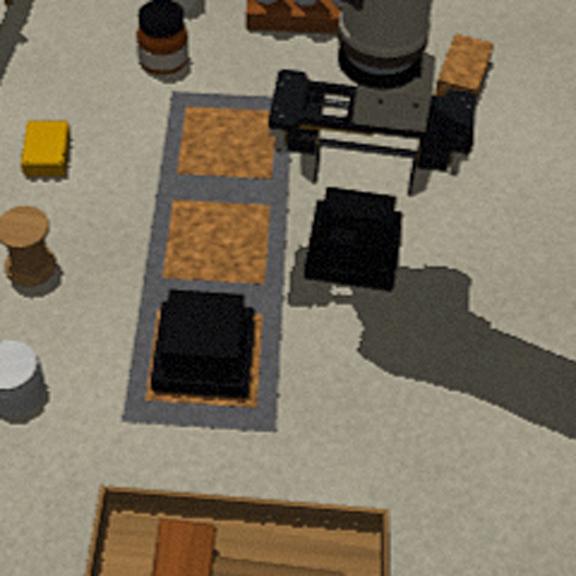

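The fingers are above and either side of box B (crop (305,165) and (418,180)). Descending 9 cm.

Call:
arm_command(
  series=[
    {"tx": 0,"ty": -0.1,"tz": -2,"rx": 0,"ry": 0,"rz": 0},
    {"tx": 0,"ty": -0.1,"tz": -4,"rx": 0,"ry": 0,"rz": 0},
    {"tx": 0,"ty": -0.1,"tz": -5.5,"rx": 0,"ry": 0,"rz": 0},
    {"tx": 0,"ty": -0.1,"tz": -7,"rx": 0,"ry": 0,"rz": 0},
    {"tx": 0,"ty": -0.1,"tz": -8,"rx": 0,"ry": 0,"rz": 0},
    {"tx": 0,"ty": -0.1,"tz": -9,"rx": 0,"ry": 0,"rz": 0},
    {"tx": 0,"ty": -0.1,"tz": -9,"rx": 0,"ry": 0,"rz": 0},
    {"tx": 0,"ty": -0.1,"tz": -9,"rx": 0,"ry": 0,"rz": 0},
  ],
  claw=0,
)

```text
t: 27.8
tcp_pos: [0.4348, 0.0077, 0.0517]
orientation: [[0.025, 1.0, -0.0], [1.0, -0.025, -0.0], [-0.0, -0.0, -1.0]]
contact_force: [0.3, -0.4, 0.1]
width: 0.0917
```

Call:
arm_command(
  series=[
    {"tx": 0,"ty": 0,"tz": 0,"rx": 0,"ry": 0,"rz": 0},
    {"tx": 0,"ty": 0,"tz": 0,"rx": 0,"ry": 0,"rz": 0},
    {"tx": 0,"ty": 0,"tz": 0,"rx": 0,"ry": 0,"rz": 0},
    {"tx": 0.5,"ty": 0,"tz": 0,"rx": 0,"ry": 0,"rz": 0},
    {"tx": 1.5,"ty": 0,"tz": 0,"rx": 0,"ry": 0,"rz": 0.3},
    {"tx": 2.5,"ty": 0.1,"tz": 0,"rx": 0,"ry": 0,"rz": 0.6},
    {"tx": 3.5,"ty": 0.2,"tz": 0,"rx": 0,"ry": 0,"rz": 1},
    {"tx": 4.5,"ty": 0.2,"tz": 0,"rx": 0,"ry": 0,"rz": 1.5},
  ],
  claw=0.13,
)

```text
t: 28.47
tcp_pos: [0.4809, 0.0101, 0.0517]
orientation: [[-0.003, 1.0, 0.0], [1.0, 0.003, 0.0], [0.0, 0.0, -1.0]]
contact_force: [-2.8, -1.4, 1.2]
width: 0.08
```

Call:
arm_command(
  series=[
    {"tx": 1.2,"ty": 0,"tz": 0,"rx": 0,"ry": 0,"rz": 0},
    {"tx": 2.6,"ty": 0.1,"tz": 0,"rx": 0,"ry": 0,"rz": 0.5},
    {"tx": 4.2,"ty": 0.1,"tz": 0,"rx": 0,"ry": 0,"rz": 1},
    {"tx": 6,"ty": 0.2,"tz": 0,"rx": 0,"ry": 0,"rz": 1.5},
    {"tx": 7.8,"ty": 0.3,"tz": 0,"rx": 0,"ry": 0,"rz": 2},
    {"tx": 9.2,"ty": 0.3,"tz": 0,"rx": 0,"ry": 0,"rz": 2},
    {"tx": 10,"ty": 0.3,"tz": 0,"rx": 0,"ry": 0,"rz": 2},
    {"tx": 10.3,"ty": 0.3,"tz": 0,"rx": 0,"ry": 0,"rz": 2},
  ],
  claw=0.13,
)

```text
t: 29.13
tcp_pos: [0.5852, 0.0132, 0.0517]
orientation: [[-0.038, 0.999, 0.0], [0.999, 0.038, 0.0], [-0.0, 0.0, -1.0]]
contact_force: [-4.0, 0.7, 2.9]
width: 0.08
```

Call:
arm_command(
  series=[
    {"tx": 0,"ty": 0,"tz": 0,"rx": 0,"ry": 0,"rz": 0},
    {"tx": 0,"ty": 0,"tz": 0,"rx": 0,"ry": 0,"rz": 0},
    {"tx": 0,"ty": 0,"tz": 0,"rx": 0,"ry": 0,"rz": 0},
    {"tx": 0,"ty": 0,"tz": 3,"rx": 0,"ry": 0,"rz": 0},
    {"tx": 0,"ty": 0,"tz": 7,"rx": 0,"ry": 0,"rz": 0},
    {"tx": -1,"ty": -3,"tz": 11,"rx": 0,"ry": 0,"rz": 0},
    {"tx": -2,"ty": -6,"tz": 15,"rx": 0,"ry": 0,"rz": 0},
    {"tx": -4,"ty": -9,"tz": 18,"rx": 0,"ry": 0,"rz": 0},
  ],
  claw=0,
)

```text
t: 29.8
tcp_pos: [0.5546, -0.0622, 0.218]
orientation: [[-0.04, 0.999, 0.003], [0.999, 0.04, 0.0], [0.0, 0.003, -1.0]]
contact_force: [0.9, 0.0, 1.0]
width: 0.0919
```

```bash
python3 - <<'E'
from h import *
a=bot.snapshot("side");b=bot.snapshot("top")
save(a,"side12.png",(60,180,250,390),5.5);save(b,"top12.png",(160,310,380,500),5);save(b,"top12f.png")
A=[];B=[]
for n in "cap1_top cap2_top cap3_top cap4_top".split():
    for l,p in((A,a),(B,b)):
        for x in bot.place_of(n,p):
            if x["confidence"]>.3: l.append((n,round(x["confidence"],2),np.array(x["pixel"])))
print(*A,sep="\n");print(*B,sep="\n")
for x in A:
    for y in B:
        X,e=tri(a,x[2],b,y[2])
        if e<.012: print(x[0],y[0],X,e)
E
```

```text
('cap1_top', 0.62, array([ 92.6, 344.5]))
('cap2_top', 0.76, array([ 88.4, 329.2]))
('cap3_top', 0.44, array([ 87.4, 310.4]))
('cap1_top', 0.65, array([257.2, 463.6]))
('cap2_top', 0.86, array([234.3, 462. ]))
('cap3_top', 0.78, array([210.9, 457.2]))
('cap4_top', 0.67, array([187.4, 454.1]))
cap1_top cap1_top [ 0.4273 -0.3893  0.1669] 0.003815777923579609
cap2_top cap2_top [ 0.4741 -0.3832  0.1811] 0.007471537566445384
cap3_top cap3_top [ 0.5262 -0.3746  0.1846] 0.00479687055482579
```

View pics/side12.png

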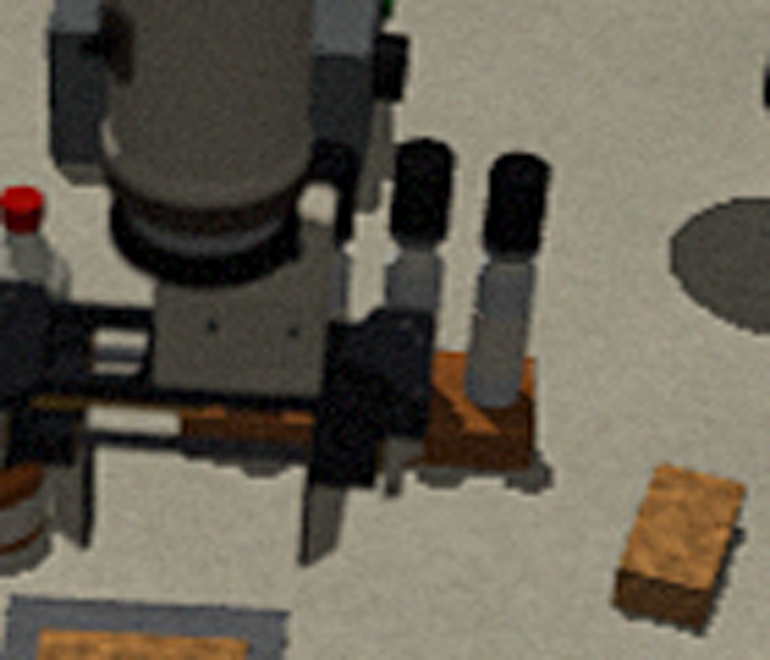

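View pics/top12.png

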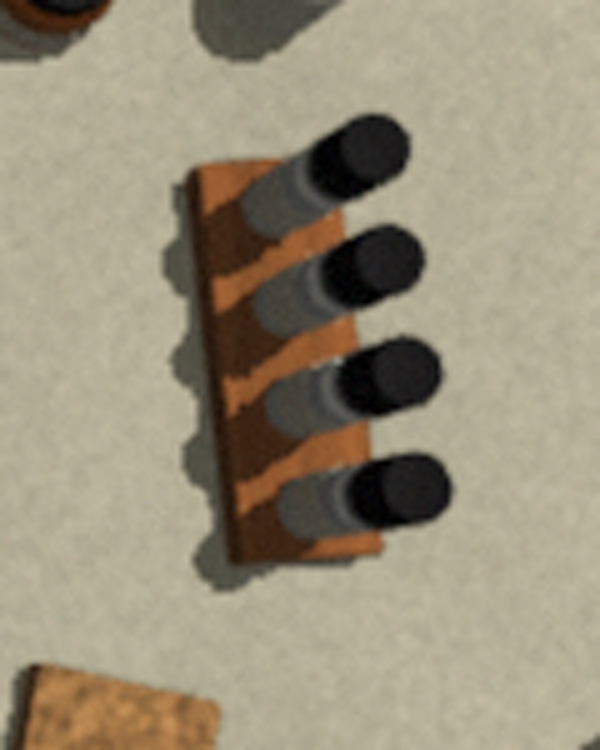

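View pics/top12f.png

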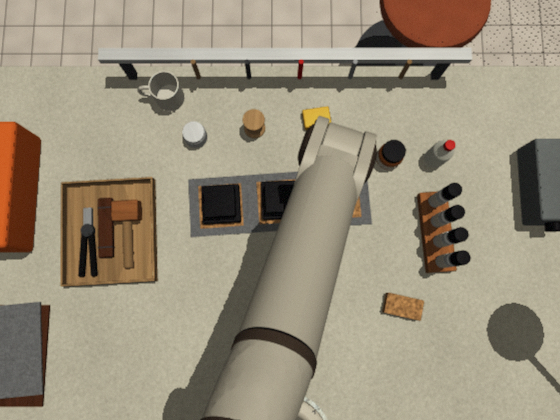

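```bash
python3 - <<'E'
from h import *
b=bot.snapshot("top"); T=lambda c,r:(160+r/5,380+c/5)
P=np.array([plane(b,T(*c),.03)[:2] for c in((200,165),(237,560),(382,550))]);print(P, np.linalg.norm(P[0]-P[1]),np.linalg.norm(P[2]-P[1]))
u=(P[0]-P[1]);u/=np.linalg.norm(u); n=np.array([u[1],-u[0]]); c=(P[0]+P[1])/2+.035*n*np.sign(-n[1])
for k in(-75,-25,25,75): print("axis",c+u*k/1000)
for z in(.165,.178,.191): print(z,*[plane(b,T(*q),z)[:2] for q in((415,488),(402,370),(389,258),(375,145))])
E
```

```text
[[ 0.5984 -0.3395]
 [ 0.4023 -0.349 ]
 [ 0.4073 -0.4198]] 0.1962650889642655 0.0709355775522517
axis [ 0.4271 -0.3829]
axis [ 0.4771 -0.3805]
axis [ 0.527 -0.378]
axis [ 0.577  -0.3756]
0.165 [ 0.4284 -0.3889] [ 0.4803 -0.3861] [ 0.5302 -0.3831] [ 0.5813 -0.3797]
0.178 [ 0.4276 -0.3842] [ 0.4788 -0.3814] [ 0.5282 -0.3785] [ 0.5786 -0.3751]
0.191 [ 0.4267 -0.3795] [ 0.4773 -0.3768] [ 0.5261 -0.3739] [ 0.576  -0.3705]
```

Call:
arm_command(
  series=[
    {"tx": 0,"ty": -4,"tz": 3,"rx": 0,"ry": 0,"rz": 0},
    {"tx": 0.5,"ty": -8,"tz": 5,"rx": 0,"ry": 0,"rz": 0},
    {"tx": 1,"ty": -12,"tz": 5,"rx": 0,"ry": 0,"rz": 0},
    {"tx": 1.5,"ty": -16,"tz": 5,"rx": 0,"ry": 0,"rz": 0},
    {"tx": 2,"ty": -20,"tz": 5,"rx": 0,"ry": 0,"rz": 0},
    {"tx": 2.2,"ty": -24,"tz": 5,"rx": 0,"ry": 0,"rz": 0},
    {"tx": 2.2,"ty": -28,"tz": 5,"rx": 0,"ry": 0,"rz": 0},
    {"tx": 2.2,"ty": -31.3,"tz": 5,"rx": 0,"ry": 0,"rz": 0},
  ],
  claw=1,
)

```text
t: 31.02
tcp_pos: [0.575, -0.3771, 0.2636]
orientation: [[-0.039, 0.999, -0.003], [0.999, 0.039, -0.001], [-0.001, -0.003, -1.0]]
contact_force: [0.4, -0.4, 0.4]
width: 0.0431
```

Call:
arm_command(
  series=[
    {"tx": 0,"ty": 0,"tz": 0,"rx": 0,"ry": 0,"rz": 0},
    {"tx": 0,"ty": 0,"tz": 0,"rx": 0,"ry": 0,"rz": 0},
    {"tx": 0,"ty": 0,"tz": 0,"rx": 0,"ry": 0,"rz": 0},
    {"tx": 0,"ty": 0,"tz": 0,"rx": 0,"ry": 0,"rz": 0},
    {"tx": 0,"ty": 0,"tz": 0,"rx": 0,"ry": 0,"rz": 0},
    {"tx": 0,"ty": 0,"tz": 0,"rx": 0,"ry": 0,"rz": 0},
    {"tx": 0,"ty": 0,"tz": 0,"rx": 0,"ry": 0,"rz": 0},
    {"tx": 0,"ty": 0,"tz": 0,"rx": 0,"ry": 0,"rz": 0},
  ],
  claw=1,
)

```text
t: 31.68
tcp_pos: [0.5754, -0.3761, 0.2639]
orientation: [[-0.04, 0.999, -0.003], [0.999, 0.04, -0.001], [-0.001, -0.003, -1.0]]
contact_force: [0.4, -0.1, 0.3]
width: 0.0002
```

```bash
python3 - <<'E'
from h import *
a=bot.snapshot("side");b=bot.snapshot("top")
save(a,"side13.png",(30,270,180,420),2.4);save(b,"top13.png")
s=bot.read_state();print(s["tcp_pos"],s["orientation"],s["width"],s["qpos"])
np.save("st.npy",0)
E
```

```text
[ 0.5752 -0.3767  0.2638] [[-0.0396  0.9992 -0.0027]
 [ 0.9992  0.0396 -0.001 ]
 [-0.0009 -0.0027 -1.    ]] 0.0004704090700051242 [ 0.0944  0.6037  0.686   1.4571 -0.39    1.2217  0.8673]
```

View pics/side13.png

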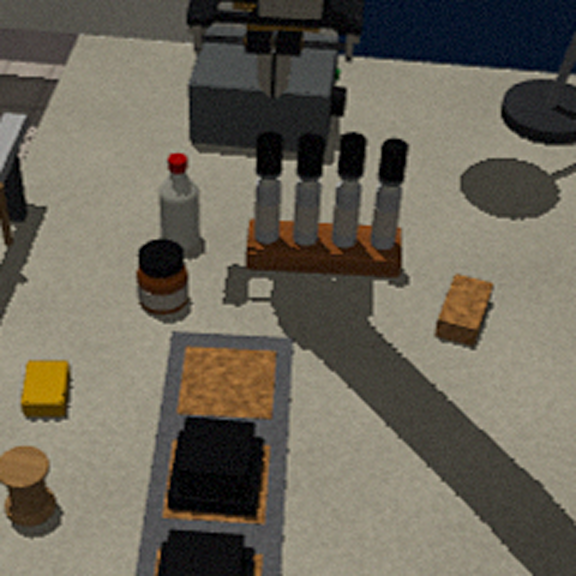

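View pics/top13.png

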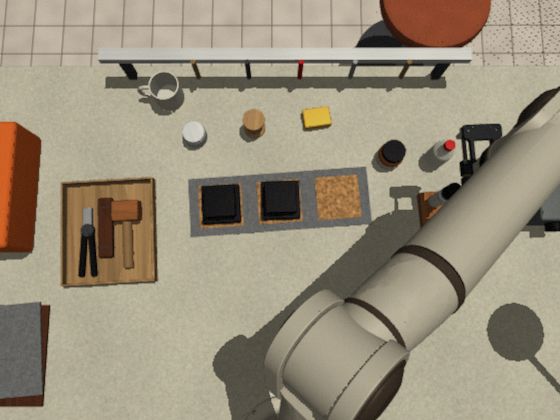

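Both boxes sit on their spots (top-view (221,203) and (281,200)), and the closed fingertips are above cap 4 (side crop (272,95)). Pressing down.

Call:
arm_command(
  series=[
    {"tx": 0.1,"ty": 0.1,"tz": -2.5,"rx": 0,"ry": 0,"rz": 0},
    {"tx": 0.1,"ty": 0.1,"tz": -4,"rx": 0,"ry": 0,"rz": 0},
    {"tx": 0.1,"ty": 0.1,"tz": -5,"rx": 0,"ry": 0,"rz": 0},
    {"tx": 0.1,"ty": 0.1,"tz": -5.8,"rx": 0,"ry": 0,"rz": 0},
    {"tx": 0.1,"ty": 0.1,"tz": -6.5,"rx": 0,"ry": 0,"rz": 0},
    {"tx": 0.1,"ty": 0.1,"tz": -7.1,"rx": 0,"ry": 0,"rz": 0},
    {"tx": 0.1,"ty": 0.1,"tz": -7.5,"rx": 0,"ry": 0,"rz": 0},
    {"tx": 0.1,"ty": 0.1,"tz": -7.7,"rx": 0,"ry": 0,"rz": 0},
  ],
  claw=1,
)

```text
t: 32.45
tcp_pos: [0.5761, -0.3756, 0.1872]
orientation: [[-0.04, 0.999, -0.003], [0.999, 0.04, -0.001], [-0.001, -0.003, -1.0]]
contact_force: [-2.8, 3.3, 18.7]
width: 0.0005
```

Call:
arm_command(
  series=[
    {"tx": 0,"ty": 0,"tz": -0.1,"rx": 0,"ry": 0,"rz": 0},
    {"tx": 0,"ty": 0,"tz": -0.1,"rx": 0,"ry": 0,"rz": 0},
    {"tx": 0,"ty": 0,"tz": -0.2,"rx": 0,"ry": 0,"rz": 0},
    {"tx": 0,"ty": 0,"tz": -0.2,"rx": 0,"ry": 0,"rz": 0},
    {"tx": 0,"ty": 0,"tz": -0.2,"rx": 0,"ry": 0,"rz": 0},
    {"tx": 0,"ty": 0,"tz": -0.2,"rx": 0,"ry": 0,"rz": 0},
    {"tx": 0,"ty": 0,"tz": -0.2,"rx": 0,"ry": 0,"rz": 0},
    {"tx": 0,"ty": 0,"tz": -0.2,"rx": 0,"ry": 0,"rz": 0},
  ],
  claw=1,
)

```text
t: 33.12
tcp_pos: [0.5762, -0.3758, 0.1873]
orientation: [[-0.04, 0.999, -0.001], [0.999, 0.04, -0.0], [-0.0, -0.001, -1.0]]
contact_force: [-3.7, 3.2, 11.0]
width: 0.0008
```

Cap 4 hit a hard stop at TCP 0.187, so its top is at 165 mm and it is home. On to cap 3.

Call:
arm_command(
  series=[
    {"tx": 0,"ty": 0,"tz": 3,"rx": 0,"ry": 0,"rz": 0},
    {"tx": 0,"ty": 0,"tz": 5,"rx": 0,"ry": 0,"rz": 0},
    {"tx": -2,"ty": -0.1,"tz": 5,"rx": 0,"ry": 0,"rz": 0},
    {"tx": -4,"ty": -0.2,"tz": 5,"rx": 0,"ry": 0,"rz": 0},
    {"tx": -4.9,"ty": -0.2,"tz": 5,"rx": 0,"ry": 0,"rz": 0},
    {"tx": -4.9,"ty": -0.2,"tz": 5,"rx": 0,"ry": 0,"rz": 0},
    {"tx": -4.9,"ty": -0.2,"tz": 3.5,"rx": 0,"ry": 0,"rz": 0},
    {"tx": -4.9,"ty": -0.2,"tz": 3,"rx": 0,"ry": 0,"rz": 0},
  ],
  claw=1,
)

```text
t: 33.78
tcp_pos: [0.5281, -0.377, 0.2161]
orientation: [[-0.04, 0.999, -0.001], [0.999, 0.04, 0.0], [0.0, -0.001, -1.0]]
contact_force: [1.2, -0.0, -0.9]
width: 0.0004
```

Call:
arm_command(
  series=[
    {"tx": 0,"ty": 0,"tz": -0.5,"rx": 0,"ry": 0,"rz": 0},
    {"tx": 0,"ty": 0,"tz": -1,"rx": 0,"ry": 0,"rz": 0},
    {"tx": 0,"ty": 0,"tz": -1.5,"rx": 0,"ry": 0,"rz": 0},
    {"tx": 0,"ty": 0,"tz": -2,"rx": 0,"ry": 0,"rz": 0},
    {"tx": 0,"ty": 0,"tz": -2.5,"rx": 0,"ry": 0,"rz": 0},
    {"tx": 0,"ty": 0,"tz": -2.8,"rx": 0,"ry": 0,"rz": 0},
    {"tx": 0,"ty": 0,"tz": -3.1,"rx": 0,"ry": 0,"rz": 0},
    {"tx": 0,"ty": 0,"tz": -3.1,"rx": 0,"ry": 0,"rz": 0},
  ],
  claw=1,
)

```text
t: 34.45
tcp_pos: [0.529, -0.3767, 0.1872]
orientation: [[-0.041, 0.999, 0.001], [0.999, 0.041, 0.001], [0.001, 0.001, -1.0]]
contact_force: [-2.6, 4.1, 14.7]
width: 0.0001
```

Cap 3 is home. Cap 2 is at (0.478, −0.381).

Call:
arm_command(
  series=[
    {"tx": 0,"ty": 0,"tz": 3,"rx": 0,"ry": 0,"rz": 0},
    {"tx": 0,"ty": 0,"tz": 5,"rx": 0,"ry": 0,"rz": 0},
    {"tx": -2,"ty": -0.2,"tz": 5,"rx": 0,"ry": 0,"rz": 0},
    {"tx": -4,"ty": -0.4,"tz": 5,"rx": 0,"ry": 0,"rz": 0},
    {"tx": -5.1,"ty": -0.4,"tz": 5,"rx": 0,"ry": 0,"rz": 0},
    {"tx": -5.1,"ty": -0.4,"tz": 5,"rx": 0,"ry": 0,"rz": 0},
    {"tx": -5.1,"ty": -0.4,"tz": 3.5,"rx": 0,"ry": 0,"rz": 0},
    {"tx": -5.1,"ty": -0.4,"tz": 3,"rx": 0,"ry": 0,"rz": 0},
  ],
  claw=1,
)

```text
t: 35.12
tcp_pos: [0.4785, -0.3799, 0.2158]
orientation: [[-0.041, 0.999, 0.001], [0.999, 0.041, 0.002], [0.002, 0.001, -1.0]]
contact_force: [-0.5, -0.0, -1.1]
width: 0.0008
```

Call:
arm_command(
  series=[
    {"tx": 0,"ty": 0,"tz": -0.5,"rx": 0,"ry": 0,"rz": 0},
    {"tx": 0,"ty": 0,"tz": -1,"rx": 0,"ry": 0,"rz": 0},
    {"tx": 0,"ty": 0,"tz": -1.5,"rx": 0,"ry": 0,"rz": 0},
    {"tx": 0,"ty": 0,"tz": -2,"rx": 0,"ry": 0,"rz": 0},
    {"tx": 0,"ty": 0,"tz": -2.5,"rx": 0,"ry": 0,"rz": 0},
    {"tx": 0,"ty": 0,"tz": -2.8,"rx": 0,"ry": 0,"rz": 0},
    {"tx": 0,"ty": 0,"tz": -3.1,"rx": 0,"ry": 0,"rz": 0},
    {"tx": 0,"ty": 0,"tz": -3.1,"rx": 0,"ry": 0,"rz": 0},
  ],
  claw=1,
)

```text
t: 35.78
tcp_pos: [0.4795, -0.3795, 0.1872]
orientation: [[-0.042, 0.999, 0.003], [0.999, 0.042, 0.004], [0.004, 0.003, -1.0]]
contact_force: [-4.1, 6.9, 17.3]
width: 0.0003
```

Cap 1 is at (0.428, −0.383).

Call:
arm_command(
  series=[
    {"tx": 0,"ty": 0,"tz": 3,"rx": 0,"ry": 0,"rz": 0},
    {"tx": 0,"ty": 0,"tz": 5,"rx": 0,"ry": 0,"rz": 0},
    {"tx": -2,"ty": -0.2,"tz": 5,"rx": 0,"ry": 0,"rz": 0},
    {"tx": -4,"ty": -0.4,"tz": 5,"rx": 0,"ry": 0,"rz": 0},
    {"tx": -5.2,"ty": -0.4,"tz": 5,"rx": 0,"ry": 0,"rz": 0},
    {"tx": -5.2,"ty": -0.4,"tz": 5,"rx": 0,"ry": 0,"rz": 0},
    {"tx": -5.2,"ty": -0.4,"tz": 3.5,"rx": 0,"ry": 0,"rz": 0},
    {"tx": -5.2,"ty": -0.4,"tz": 3,"rx": 0,"ry": 0,"rz": 0},
  ],
  claw=1,
)

```text
t: 36.45
tcp_pos: [0.4281, -0.3827, 0.2159]
orientation: [[-0.042, 0.999, 0.002], [0.999, 0.042, 0.005], [0.005, 0.002, -1.0]]
contact_force: [-0.4, 0.4, 0.4]
width: 0.0002
```

Call:
arm_command(
  series=[
    {"tx": 0,"ty": 0,"tz": -0.5,"rx": 0,"ry": 0,"rz": 0},
    {"tx": 0,"ty": 0,"tz": -1,"rx": 0,"ry": 0,"rz": 0},
    {"tx": 0,"ty": 0,"tz": -1.5,"rx": 0,"ry": 0,"rz": 0},
    {"tx": 0,"ty": 0,"tz": -2,"rx": 0,"ry": 0,"rz": 0},
    {"tx": 0,"ty": 0,"tz": -2.5,"rx": 0,"ry": 0,"rz": 0},
    {"tx": 0,"ty": 0,"tz": -2.8,"rx": 0,"ry": 0,"rz": 0},
    {"tx": 0,"ty": 0,"tz": -3.1,"rx": 0,"ry": 0,"rz": 0},
    {"tx": 0,"ty": 0,"tz": -3.1,"rx": 0,"ry": 0,"rz": 0},
  ],
  claw=1,
)

```text
t: 37.12
tcp_pos: [0.4288, -0.3827, 0.1871]
orientation: [[-0.043, 0.999, 0.004], [0.999, 0.042, 0.006], [0.006, 0.005, -1.0]]
contact_force: [-3.5, 6.4, 18.5]
width: 0.0005
```

Call:
arm_command(
  series=[
    {"tx": 0,"ty": 0,"tz": 3,"rx": 0,"ry": 0,"rz": 0},
    {"tx": 0,"ty": 0,"tz": 7,"rx": 0,"ry": 0,"rz": 0},
    {"tx": -2,"ty": -2,"tz": 9,"rx": 0,"ry": 0,"rz": 0},
    {"tx": -4,"ty": -6,"tz": 9,"rx": 0,"ry": 0,"rz": 0},
    {"tx": -7,"ty": -9,"tz": 9,"rx": 0,"ry": 0,"rz": 0},
    {"tx": -9,"ty": -12,"tz": 9,"rx": 0,"ry": 0,"rz": 0},
    {"tx": -11,"ty": -14,"tz": 9,"rx": 0,"ry": 0,"rz": 0},
    {"tx": -11,"ty": -14,"tz": 9,"rx": 0,"ry": 0,"rz": 0},
  ],
  claw=1,
)

```text
t: 37.78
tcp_pos: [0.3111, -0.5283, 0.2777]
orientation: [[-0.032, 0.999, 0.001], [0.999, 0.032, 0.002], [0.002, 0.001, -1.0]]
contact_force: [0.1, -0.5, 1.4]
width: 0.0006
```

```bash
python3 - <<'E'
from h import *
a=bot.snapshot("side");b=bot.snapshot("top")
save(a,"side14.png",(70,310,160,400),2.4);save(b,"top14.png",(80,330,50,480),1.8)
s=bot.read_state();print(s["t"],s["tcp_pos"])
from scipy.optimize import minimize
for s in bot.silhouettes("box1",b)[:3]:
    m4=cv2.resize(s["pixels"].astype(np.uint8),None,fx=4,fy=4,interpolation=cv2.INTER_NEAREST);p=b
    def mask(q):
        x,y,t=q; R=np.array([[np.cos(t),-np.sin(t)],[np.sin(t),np.cos(t)]]); M=np.zeros((1680,2240),np.uint8)
        for w,z0,z1 in((.048,0,.022),(.038,.022,.058)):
            pts=[proj(p,[*(np.array([x,y])+R@[dx,dy]),z])[::-1]*4+2 for dx in(-w,w) for dy in(-w,w) for z in(z0,z1)]
            cv2.fillConvexPoly(M,cv2.convexHull(np.array(pts).round().astype(np.int32)),1)
        return M
    c0=plane(p,np.argwhere(s["pixels"]).mean(0),.03)[:2]
    r=minimize(lambda q:(mask(q)!=m4).sum()/m4.sum(),[*c0,.05],method="Nelder-Mead",options=dict(initial_simplex=[[*c0,.05],[c0[0]+.01,c0[1],.05],[c0[0],c0[1]+.01,.05],[*c0,.1]],maxiter=150))
    print(round(s["confidence"],2),r.x,r.fun)
for s in bot.place_of("box1",b)+bot.place_of("box1",a): print("place",s["confidence"])
for n in("spot1","box1"):
  for p in(a,b):
    print(n,[(round(x["confidence"],2),plane(p,x["pixel"],0)[:2]) for x in bot.place_of(n,p)[:3]])
E
```

```text
37.8833 [ 0.3169 -0.5239  0.2769]
0.86 [0.5736 0.1615 0.0748] 0.03869645247657296
0.81 [0.5843 0.0106 0.0334] 0.03791265474552957
0.64 [ 0.589  -0.1405  0.449 ] 0.7908843537414966
place 0.74
place 0.58
place 0.75
place 0.66
spot1 [(0.77, array([ 0.602 , -0.1591])), (0.74, array([0.5772, 0.0102]))]
spot1 [(0.6, array([0.4775, 0.4979])), (0.58, array([ 0.5987, -0.1415])), (0.43, array([ 0.7062, -0.2708]))]
box1 [(0.75, array([0.5711, 0.153 ])), (0.66, array([0.5814, 0.0033]))]
box1 [(0.74, array([0.5828, 0.0064])), (0.58, array([0.5754, 0.1556]))]
```

View pics/side14.png

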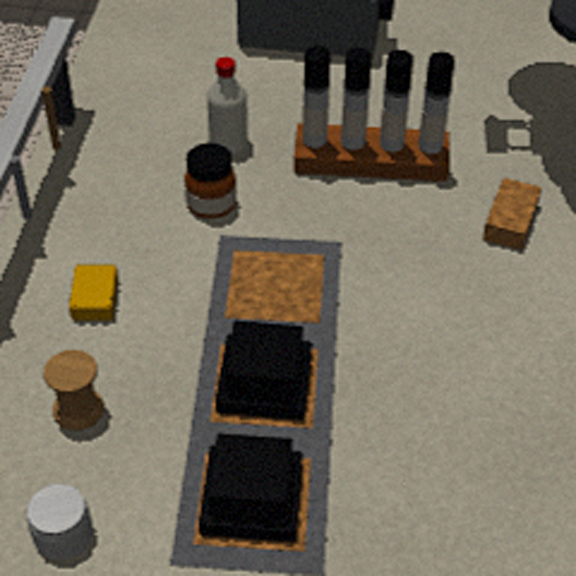

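View pics/top14.png

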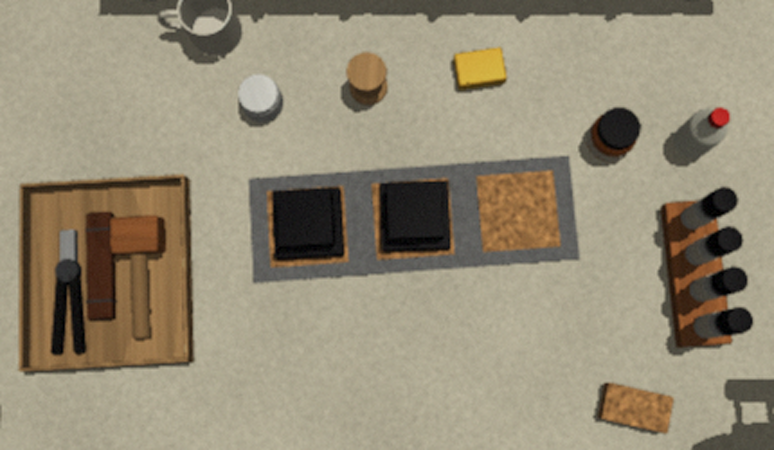

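Both boxes sit centred in the final views, with an even cork border all round. The three tools lie flat in the tray, the caps are down on their barrels, the bystanders have not moved and the arm is clear. Handing in.

```bash
python3 -c "
from plant import bot
print(bot.finish_job())"
```

```text
the job is handed in; nothing more can be done
None
```

The job is done and handed in at about 38 s of robot time.

- **Tools:** I moved the mallet, pliers and bar from the mat into the tray. The last top view shows all three lying flat inside it.
- **Boxes:** Only two boxes were there. I pushed them flat along the bench with the open fingers straddling them, onto spots 3 and 2. The last outline fits put them at (0.574, 0.162) and (0.584, 0.011), about 2 to 3 mm from the spot centres I measured. The point detector's readings for the same boxes differed by up to about 9 mm, which is still within the 20 mm limit.
- **Caps:** I pressed all four until they stopped hard, each with the top at about 165 mm, pushing with no more than about 20 N in the end-of-move readings.

I saw no bystander moved, no random knock and no grip slip. The spot detector gave some stray readings in the last pictures; the spot centres above come from the mat's corners. At one point joint 7 turned right up to its −2.57 limit (read as −2.569); I turned the gripper back the other way. `finish_job()` reported no verdict.

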